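Shut the instrument case and dog its lid down

ROBOT

A 7-joint arm with a two-finger parallel gripper is mounted at the origin on the work surface. World frame = base frame: x ahead of the robot, y to its left, z up, the work surface at z = 0. Lengths are in m, angles in rad, forces in N, time in s.
With the tool pointing down it reaches from about 0.35 to 0.9 m from the base axis. Payload 8.1 kg.
Tool frame: the origin (TCP) lies at the very end of the fingers, on their centre line; the grasp point (between the pads) lies 19 mm behind it; z points along the fingers, y is the direction in which the jaws open and shut (so a half turn about z gives the same grasp; the last joint's range is limited). The gripper opens to 92 mm and grips with 3 to 60 N. Pads are 19 mm wide; open, the fingers measure 130 mm over their backs; the gripper's body (75 mm by 190 mm) begins 47 mm behind the grasp point.
Start: joints at [1.022, 0.434, 0.025, 1.573, -0.012, 1.134, -0.075], TCP at [0.269, -0.564, 0.227] pointing down, gripper open.
Joint ranges: [-2.62, 2.62], [-0.44, 2.09], [-1.27, 1.32], [0.08, 2.57], [-1.32, 4.46], [0.12, 2], [-2.74, 2.74]. Speed limits (rad/s): [2.22, 2.22, 3.01, 3.01, 3.14, 3.14, 3.14].

INTERFACE

Orientations are given as a rotation vector (axis times angle).
In Python, from cell import observe, get_image, sign_off gives the robot as it stands.
- The arm moves only by the tool arm_command, never from a script. Its argument "deltas" is a list of rows, each an object with "xyz": the shift along the tool's x, y, z in cm, a list of three; "turn": the turn about the tool's z in degrees; "jaw": the closure in counts, from 0 (fully open) to 255 (shut). A call has 1 to 5 rows; each row is the pose to reach, as a shift and turn from the pose measured when the call began, along the tool's axes at that moment; what a row does not reach only later rows make up. A row lasts 1/12 s, in which the tool goes at most 41.7 mm and 7.16 degrees, less where a joint would pass 70% of its speed; a pose out of reach is approached as far as the arm can. A call with a gripper value outside its range is refused whole. The fingers move at their own pace and stop on an object; "force" is the grip in N (left out, the last holds). Time passes only in rows, so rows that repeat a pose let the fingers close. It gives the time, the measured TCP pose, the force and the opening at its end, in the units of the state.
- observe(): the state, without advancing time (a new reading comes with each control period).
- get_image(name): name is "scene" or "top" or "wrist"; returns a dict with "frame" (420x560x3 uint8, red, green, blue), "depth" (420x560 float32, m along the optical axis (not along the pixel's ray), 0 where there is no reading), "camera_matrix" (3x3 intrinsics, pixels), "cam_to_world" (4x4, takes a point from camera to world coordinates). Camera axes: x right, y up, looking along -z (the intrinsics and any distortion apply to the point x, -y, -z); pixel columns grow to the right and rows downward; lengths in m; the calibration is good to about 2 mm. The wrist camera is an equidistant fisheye: a pixel r from the principal point sees the ray r / f radians off the axis. A picture is of the moment at which its call begins.
- sign_off(): hands the job in, once; it reports no verdict.
The state is a dict: "clock": time; "joints": joint angles; "dq": joint speeds; "joint_efforts": joint torques, N m; "position": TCP position; "ee_rot": TCP orientation; "force": force on the tool from outside, world axes, zero at the start; "ft_torque": the same for the moment, N m; "width": opening from 0.0 (shut) to 1.0 (fully open).
Only numpy, scipy, OpenCV 4.12 (cv2) and the standard library are available. Lean on these libraries where they do the work, as an engineer would, in place of code of your own. Each camera call takes 0.05 s, during which the arm holds its last target.

TASK

The instrument case is packed: swing its lid down until it is fully home, then swing the lever on its front round, up over the hump of the catch on the lid, until it has dropped into the notch behind the hump and locks the lid. Be gentle with the lid, the lever and the catch: let the lever rise and drop as the catch guides it and do not force it against the end of the notch. Let go, and leave the other things on the bench where they are.

Things in the scene. Friction and masses are not known exactly. Their poses are not given: they have to be found in the camera images.
- case: The packed instrument case: an aluminium box 178 mm deep (its x), 268 mm wide (its y), 102 mm high with the lid shut, standing fast on the bench. Origin under the centre of its floor; x points from its front (the robot's side) to the hinge at its back, y to the left, z up.
- lid (a joint): The lid's hinge (rad): 0 = shut on its rubber gasket, grows as it opens, starts at 0.75 to 1.15. A stiff hinge holds the lid (0.35 kg) wherever it is left; 2 to 6 N on its front part moves it. Fully home: below 0.02 (front edge under 3.5 mm high). Pressed further, the gasket gives about 1 mm for each 16 N (values down to -0.02). Never press with more than 40 N.
- lid_hinge (a point): Middle of the hinge axis (along the case's y) at the back rim, 90 mm above the bench. The lid is a plate reaching 178 mm from the axis and 134 mm to each side, its top face 12 mm above the axis when shut. Vent covers lie on its rear half, the catch in front. Its front left part (90 mm to +y, 150 mm from the axis) is bare and good to press on.
- lid_front (a point): Point on the lid's top face, in the middle of its width, 170 mm from the hinge axis, 8 mm inside its front edge; it swings with the lid.
- pivot (a point): On the upright post on which the lever turns, on a bracket at the case's front wall, 117 mm in front of the case's centre and 30 mm to its left; axes as the case. The point is 136 mm above the bench, level with the middle of the knob while the lever is down. The post's nut ends 18 mm above it. A spring on the post presses the lever down with 7 to 10 N.
- handle (a joint): The lever's turn about the post (rad), anticlockwise from above: 0 = parked along the case's front, its knob to the case's -y of the post; pi/2 = pointing back over the lid (case +x). It starts at -0.2 to 0.2 and swings freely until its foot meets the ramp of the catch, somewhere between 0.5 and 1.2. In the notch it reads between 1.1 and 1.82, about 0.52 to 0.65 more than where it met the ramp.
- knob (a point): Centre of the black upright knob at the lever's end, 20 mm in diameter, 32 mm high, 92 mm from the post's axis. Its height over the pivot is the lift: 0 parked, 7 mm on the hump, 0.4 to 3.6 mm in the notch. Up the ramp it resists with 4 to 9 N if the hand rises with it (24 mm per rad); a hand kept at one height jams it by friction. Past the hump it gives way and drops; 0.1 rad further is the stop.
- amber_bottle: Bystander: amber bottle with a red cap, 60 mm in diameter, 150 mm high, beside the case's right end. Origin under its centre.
- steel_bowl: Bystander: small steel bowl, 104 mm across, 45 mm high, beside the case's left end. Origin under its centre.
- needle_holder: Bystander: steel needle holder, 160 mm long, 8 mm high, lying in front of the case. Origin under its middle.
- scissors: Bystander: steel scissors, 140 mm long, lying at the front right. Origin under their middle.
- glass_jar: Bystander: glass jar with a steel cap, 72 mm in diameter, 100 mm high. Origin under its centre.
- pump_bottle: Bystander: white pump bottle, 68 mm in diameter, 190 mm high. Origin under its centre.
- practice_board: Black suture practice board with a skin-coloured pad, 130 x 170 mm, 18 mm high, fixed to the bench. Origin under its centre.
- lever_bar (a point): Point on top of the lever's flat steel bar (16 mm wide, 6 mm thick, 100 mm long), 30 mm from the post's axis. The bar's top is 16 mm below the middle of the knob; its underside is 10 mm above the shut lid.
- foot (a point): Underside of the round foot (8 mm) below the lever, 60 mm from the post. It rides on the catch on the lid: a steel ramp 24 mm long that lifts the lever about 7 mm, a short hump, a notch 5 mm deep, then a stop. Each case's catch is set differently in its slotted holes and is not measured. Foot and catch are spoilt when pressed together with over 35 N: some 18 N at the knob, at the stop.

How it is judged:
On the way, in this order (a step that is already met when the one before it is completed fails the run):
1. the lid is down and fully home while the lever is still parked (value of joint lid below 0.02 rad and value of joint handle below 0.45 rad), for 0.2 s.
2. the lever rides up the hump with the lid down (z of knob in the frame of pivot above 0.0045 m and value of joint handle above 0.7 rad and value of joint lid below 0.03 rad), for 0.02 s.
At the end, for the whole second after the job is handed in: the lid is fully home (below 0.02 rad) and the lever rests in the notch behind the hump: turned past 1.08 rad and lifted between 0.4 and 3.6 mm (value of joint lid below 0.02 rad and value of joint handle above 1.08 rad and z of knob in the frame of pivot between 0.0004 and 0.0036 m); the robot touches nothing.
It fails at once if the lever is forced against the catch or the lid with more than 35 N (contact force between handle and lid above 35 N).
It fails at once if the lid is pressed with more than 40 N (contact force between the fingers and lid above 40 N).
It fails at once if a bystander is moved by more than 30 mm (distance of any of amber_bottle, steel_bowl, needle_holder, scissors, glass_jar, pump_bottle from where it was at the start of the episode above 0.03 m).
It also fails if it takes over 67 s, if anything falls off the work surface, if the arm or the gripper's body presses on something with over 40 N, if the wrist force passes 120 N, or if a joint passes its speed limit or range.

## Working session

There is one attempt and no reset: what is moved stays moved. The work goes in short steps, Python scripts to look and compute and a tool call to move; the robot and the scene stay as the last step left them, time stands still between calls to the robot, and variables do not carry over. Pictures are saved under pics/ and viewed, and the job is handed in when it is done.

Besides the shell and the picture viewer there is one more tool, called after "Call:" in YAML: its name, and indented under it one key for each argument. arm_command: Moves the arm, as the interface text tells. Its arguments: {"type":"object","properties":{"deltas":{"type":"array","items":{"type":"object","properties":{"xyz":{"type":"array","items":{"type":"number"}},"turn":{"type":"number"},"jaw":{"type":"number"}}}},"force":{"type":"number"}},"required":["deltas"]}

```bash
ls; mkdir -p pics
python3 - <<'E'
from cell import observe,get_image
import cv2,numpy as np
print(observe())
for n in ["scene","top","wrist"]:
    d=get_image(n); cv2.imwrite(f"pics/{n}0.png",d["frame"][:,:,::-1]); np.savez(f"{n}0.npz",**d)
    print(n,d["camera_matrix"],d["cam_to_world"],(d["depth"]>0).mean(), [k for k in d])
E
```

```text
pics
{'clock': 0.0, 'joints': array([ 1.02238119,  0.43520237,  0.02499881,  1.57414175, -0.01160841,
        1.13397425, -0.07506205]), 'dq': array([-0.00084787,  0.00051543,  0.00084883,  0.00099107,  0.00028024,
       -0.00106322, -0.00076   ]), 'joint_efforts': array([ 9.20089260e-04, -6.67841077e+01,  9.85518470e-01, -3.14460576e+01,
       -6.06235326e-02,  4.27929929e-02,  1.62381243e-04]), 'position': array([ 0.26920451, -0.56346736,  0.2259408 ]), 'ee_rot': array([-3.06242116e+00, -6.94076908e-01,  7.70147545e-04]), 'force': array([ 0.07069201, -0.61179298, -1.05578201]), 'ft_torque': array([0.0047709 , 0.02459229, 0.07635943]), 'width': 1.0000055757676847}
scene [[451.41096309   0.         281.47206391]
 [  0.         451.41096309 204.14767645]
 [  0.           0.           1.        ]] [[ 0.55994122 -0.64764448  0.51674215  1.20081582]
 [ 0.82848856  0.43125896 -0.35724279 -0.47207143]
 [ 0.00851664  0.62814993  0.77804571  1.11670544]
 [ 0.          0.          0.          1.        ]] 0.9961011904761905 ['frame', 'depth', 'camera_matrix', 'cam_to_world']
top [[482.39415
[... 164 characters left out ...]
9]
 [-0.9998275  -0.00462389 -0.01798846 -0.00687542]
 [-0.01848243  0.15203639  0.98820207  1.31606893]
 [ 0.          0.          0.          1.        ]] 0.9960841836734694 ['frame', 'depth', 'camera_matrix', 'cam_to_world']
wrist [[325.1922621    0.         283.76393509]
 [  0.         325.1922621  209.01564284]
 [  0.           0.           1.        ]] [[ 4.30706719e-01  8.67059579e-01  2.50398501e-01  3.37523981e-01]
 [-9.02491951e-01  4.13790179e-01  1.19523912e-01 -5.32040978e-01]
 [ 2.19117174e-05 -2.77462384e-01  9.60736501e-01  3.82700448e-01]
 [ 0.00000000e+00  0.00000000e+00  0.00000000e+00  1.00000000e+00]] 0.9854761904761905 ['frame', 'depth', 'camera_matrix', 'cam_to_world']
```

View pics/scene0.png

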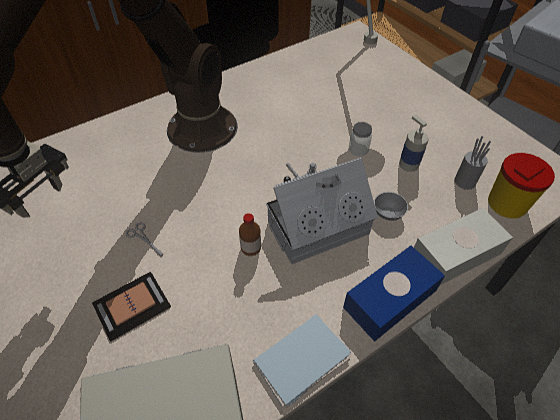

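View pics/top0.png

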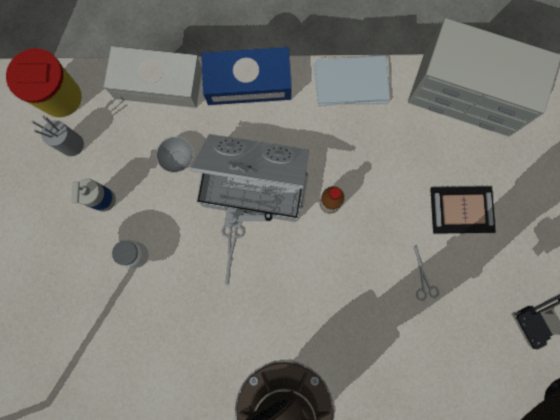

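View pics/wrist0.png

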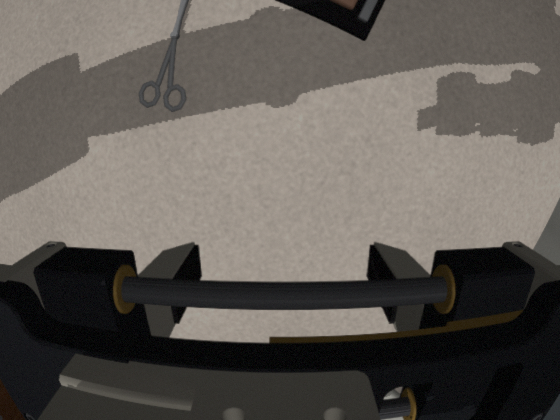

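The scene and top views show the case with its lid open at about top pixel (252,180) and the lever and knob near (235–268, 215). The needle holder is in front, the bottle to the right and the bowl to the left. Next I'll enlarge the case area and get 3D points.

```bash
cat > h.py <<'E'
import numpy as np,cv2
def pts(d):
    K=d["camera_matrix"];T=d["cam_to_world"];z=d["depth"]
    v,u=np.mgrid[:z.shape[0],:z.shape[1]]
    P=np.stack([(u-K[0,2])/K[0,0]*z,-(v-K[1,2])/K[1,1]*z,-z],-1)
    return P@T[:3,:3].T+T[:3,3]
def proj(d,p):
    K=d["camera_matrix"];T=d["cam_to_world"];q=T[:3,:3].T@(np.array(p)-T[:3,3])
    return K[0,2]-K[0,0]*q[0]/q[2],K[1,2]+K[1,1]*q[1]/q[2]
def crop(d,u0,u1,v0,v1,s,name):
    cv2.imwrite(name,cv2.resize(d["frame"][v0:v1,u0:u1,::-1],None,fx=s,fy=s,interpolation=cv2.INTER_CUBIC))
E
python3 - <<'E'
from h import *
t=np.load("top0.npz");s=np.load("scene0.npz")
crop(t,180,340,120,240,5,"pics/tc.png");crop(s,230,410,140,275,4.4,"pics/sc.png")
for n,d in(("t",t),("s",s)):
    P=pts(d)
    f=P.reshape(-1,3);m=(f[:,2]>0.125)&(f[:,0]>.3)&(f[:,0]<.75)&(abs(f[:,1])<.3)
    print(n,f[m].min(0),f[m].max(0),m.sum())
P=pts(t)
for u,v in[(200,205),(299,217),(250,140),(195,170),(305,185),(307,147),(208,138),(268,215),(235,213),(232,216)]:print(u,v,P[v,u].round(3))
E
```

```text
t [ 0.31762249 -0.14037331  0.12504214] [0.69364967 0.21471173 1.31606893] 5053
s [ 0.47809214 -0.14265242  0.12501284] [0.69540426 0.21498311 0.22841447] 5114
200 205 [0.543 0.231 0.003]
299 217 [ 0.508 -0.043  0.004]
250 140 [0.697 0.086 0.102]
195 170 [0.589 0.205 0.219]
305 185 [ 0.591 -0.059  0.033]
307 147 [ 0.708 -0.067  0.   ]
208 138 [0.698 0.193 0.121]
268 215 [0.491 0.036 0.158]
235 213 [0.501 0.12  0.126]
232 216 [0.489 0.124 0.157]
```

View pics/tc.png

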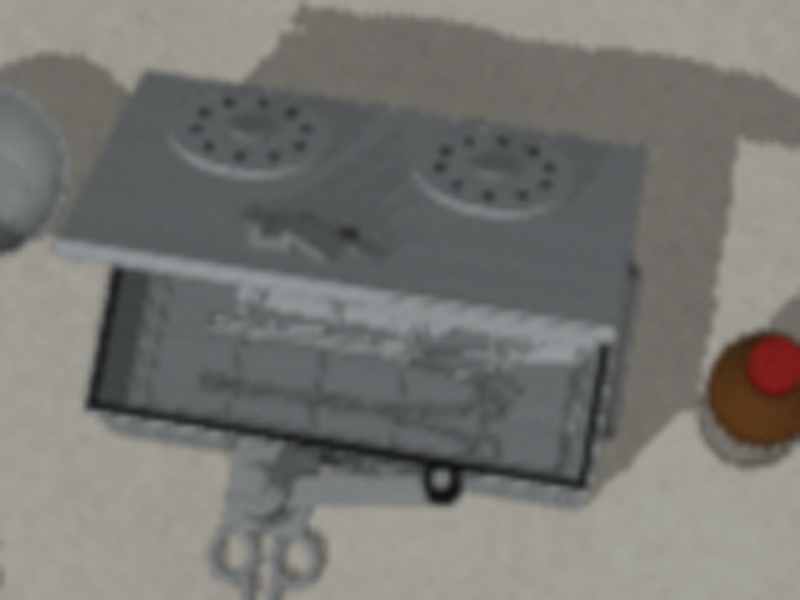

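View pics/sc.png

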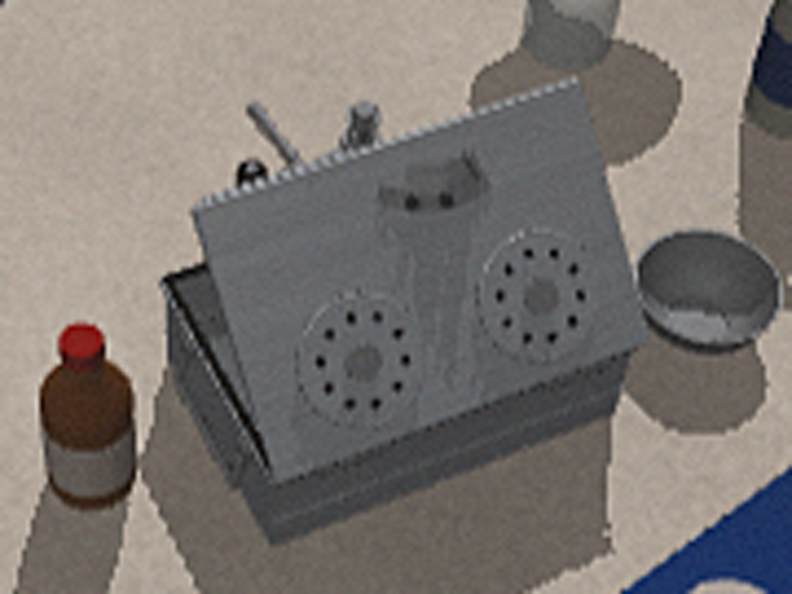

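Top crop: the knob is at about (443,482) and the post near (265,490), which are top-image pixels (268.6,216.4) and (233,218). The lid is grey, with its catch near the front middle. Next I'll fit the lid plane, its edges, the rim corners, the knob and the post.

Run:
```python
from h import *
t=np.load("top0.npz");s=np.load("scene0.npz")
def plane(Q):
    for _ in range(5):
        c=Q.mean(0);n=np.linalg.svd(Q-c,full_matrices=False)[2][2];n*=np.sign(n[2]);r=(Q-c)@n;Q=Q[abs(r)<.003]
    return n,c,len(Q)
Ps=pts(s);Pt=pts(t)
# lid polygons (full-image px)
def poly(shape,p):
    m=np.zeros(shape,np.uint8);cv2.fillPoly(m,[np.array(p,np.int32)],1);return m>0
ms=poly((420,560),[(278,189),(357,165),(370,212),(295,242)])
mt=poly((420,560),[(212,138),(305,152),(300,183),(196,168)])
for n,P,m in(("scene",Ps,ms),("top",Pt,mt)):
    nn,c,k=plane(P[m]);print(n,nn,c,k,"ang",np.arccos(nn[2]),"yaw",np.arctan2(nn[1],nn[0])+0,"yaw+pi",np.arctan2(-nn[1],-nn[0]))
def ray(d,u,v,z):
    K=d["camera_matrix"];T=d["cam_to_world"];r=T[:3,:3]@np.array([(u-K[0,2])/K[0,0],-(v-K[1,2])/K[1,1],-1]);o=T[:3,3];return o+r*(z-o[2])/r[2]
tc=lambda x,y:(180+(x+.5)/5-.5,120+(y+.5)/5-.5)
A=ray(t,*tc(88,408),.09);B=ray(t,*tc(586,487),.09);print("rim front L,R",A,B,np.linalg.norm(A-B),"yaw",np.arctan2(-(A-B)[0],(A-B)[1]))
print("knob",ray(t,*tc(443,482),.152)); 
m=(Pt[...,2]>.115)&(Pt[...,0]>.4)&(Pt[...,0]<.53)&(Pt[...,1]>0)&(Pt[...,1]<.2)
for v,u in np.argwhere(m):print(u,v,Pt[v,u].round(3),t["frame"][v,u])
```

```text
scene [-0.89335672  0.09275819  0.43966998] [0.62921624 0.06810851 0.16609013] 182 ang 1.1155651314365986 yaw 3.0381323160245404 yaw+pi -0.10346033756525276
top [ 0.75670707 -0.12377512  0.64193001] [0.62593106 0.07228717 0.17059951] 341 ang 0.8737836231170473 yaw -0.1621348964979828 yaw+pi 2.9794577570918106
rim front L,R [0.53806264 0.22250928 0.09      ] [ 0.49555363 -0.03494003  0.09      ] 0.2609351794069002 yaw -0.16363961049759676
knob [0.48933706 0.03621281 0.152     ]
230 211 [0.503 0.13  0.149] [118 122 122]
231 211 [0.502 0.127 0.152] [115 119 119]
232 211 [0.502 0.125 0.15 ] [112 116 116]
228 212 [0.5   0.135 0.149] [120 123 124]
229 212 [0.5   0.133 0.149] [116 119 120]
230 212 [0.5   0.13  0.151] [108 111 111]
231 212 [0.5   0.128 0.148] [103 107 107]
232 212 [0.5   0.125 0.149] [ 96 100 100]
233 212 [0.5   0.123 0.149] [ 98 101 102]
234 212 [0.504 0.123 0.123] [ 96 100 100]
266 212 [0.5   0.042 0.149] [21 22 21]
267 212 [0.5   0.039 0.149] [26 26 26]
268 212 [0.499 0.037 0.153] [26 27 27]
269 212 [0.499 0.034 0.153] [31 31 32]
270 212 [0.499 0.032 0.151] [38 39 39]
227
[... 13126 characters left out ...]
70 220 [0.482 0.033 0.131] [89 89 85]
271 220 [0.484 0.03  0.116] [127 126 120]
228 221 [0.481 0.138 0.125] [123 127 127]
229 221 [0.48  0.135 0.13 ] [122 125 126]
230 221 [0.481 0.132 0.128] [122 126 126]
231 221 [0.481 0.13  0.125] [119 123 123]
232 221 [0.481 0.127 0.128] [117 121 121]
233 221 [0.481 0.125 0.127] [119 123 124]
234 221 [0.481 0.122 0.126] [115 119 119]
235 221 [0.481 0.12  0.128] [ 98 101 102]
236 221 [0.482 0.118 0.117] [81 84 84]
229 222 [0.48  0.136 0.118] [113 117 118]
230 222 [0.478 0.132 0.13 ] [115 119 120]
231 222 [0.479 0.13  0.123] [118 122 123]
233 222 [0.478 0.125 0.127] [107 110 111]
234 222 [0.478 0.122 0.129] [92 96 96]
233 223 [0.477 0.126 0.115] [86 89 89]
```

The lid angle is about 0.87 rad and the case yaw is about -0.163. The hinge is at about (0.690, 0.065, 0.09), the post at (0.490, 0.128) and the knob at (0.490, 0.0365), so the lever reads about 0.16 rad. First I'll lift and move over to the lid with the jaws closed.

Call:
arm_command:
  deltas:
    - {"xyz": [1.5,-1,-3],"turn": -5,"jaw": 255}
    - {"xyz": [4,-3,-6],"turn": -10,"jaw": 255}
    - {"xyz": [7,-5.2,-9],"turn": -16,"jaw": 255}
    - {"xyz": [10,-7.5,-11],"turn": -22,"jaw": 255}
    - {"xyz": [13,-10,-12],"turn": -28,"jaw": 255}
  force: 20

```text
clock: 0.57
position: [0.341, -0.4238, 0.3463]
ee_rot: [2.801, 1.419, 0.0]
force: [1.7, -0.3, 0.4]
width: 0.685
```

```bash
cat >> h.py <<'E'
from scipy.spatial.transform import Rotation as Ro
PSI=-.163;HX=np.array([.690,.065])
RC=np.array([[np.cos(PSI),-np.sin(PSI)],[np.sin(PSI),np.cos(PSI)]])
def rel(o,p,yaw=None):
    "shift in tool axes (cm) to world point p, turn (deg) to bring tool x to yaw(deg)"
    R=Ro.from_rotvec(o["ee_rot"]).as_matrix()
    d=R.T@(np.array(p)-o["position"])*100
    cy=np.degrees(np.arctan2(R[1,0],R[0,0]))
    return d.round(2),(None if yaw is None else round(-((yaw-cy+180)%360-180),1)),round(cy,1)
def st(o):print("t",round(o["clock"],2),"p",o["position"].round(4),"F",o["force"].round(1),"w",round(o["width"],3),"j",o["joints"].round(2))
E
python3 - <<'E'
from h import *
from cell import observe
o=observe();st(o);print(rel(o,[.644,.164,.28],80.7))
E
```

```text
t 0.57 p [ 0.341  -0.4238  0.3463] F [ 1.7 -0.3  0.4] w 0.685 j [ 0.89  0.23 -0.13  1.57  0.03  1.34  0.13]
(array([ 65.33, -10.34,   6.57]), np.float64(-27.0), np.float64(53.7))
```

Call:
arm_command:
  deltas:
    - {"xyz": [3.8,-0.6,0],"turn": -5,"jaw": 255}
    - {"xyz": [7.6,-1.2,0],"turn": -10,"jaw": 255}
    - {"xyz": [11.4,-1.8,0],"turn": -15,"jaw": 255}
    - {"xyz": [15.2,-2.4,0],"turn": -20,"jaw": 255}
    - {"xyz": [19,-3,0],"turn": -25,"jaw": 255}

```text
clock: 0.98
position: [0.4294, -0.251, 0.3462]
ee_rot: [2.423, 1.997, -0.001]
force: [1.3, -0.1, 0.1]
width: 0.324
```

Run:
```python
from h import *
from cell import observe
o=observe();st(o);print(rel(o,[.644,.164,.28],80.7))
```

```text
t 0.98 p [ 0.4294 -0.251   0.3462] F [ 1.3 -0.1  0.1] w 0.324 j [ 0.69  0.17 -0.31  1.66  0.05  1.32  0.17]
(array([44.85, 13.12,  6.57]), np.float64(-1.7), np.float64(79.0))
```

Call:
arm_command:
  deltas:
    - {"xyz": [3.8,1.1,0],"turn": -1.7,"jaw": 255}
    - {"xyz": [7.6,2.2,0],"turn": -1.7,"jaw": 255}
    - {"xyz": [11.4,3.3,0],"turn": -1.7,"jaw": 255}
    - {"xyz": [15.2,4.4,0],"turn": -1.7,"jaw": 255}
    - {"xyz": [19,5.5,0],"turn": -1.7,"jaw": 255}

```text
clock: 1.4
position: [0.5201, -0.0733, 0.3459]
ee_rot: [2.393, 2.032, -0.001]
force: [0.1, -0.4, -0.0]
width: 0.009
```

Run:
```python
from h import *
from cell import observe
o=observe();st(o);print(rel(o,[.644,.164,.28],80.7))
```

```text
t 1.4 p [ 0.5201 -0.0733  0.3459] F [ 0.1 -0.4 -0. ] w 0.009 j [ 0.39  0.23 -0.44  1.59  0.1   1.34 -0.23]
(array([25.44,  8.37,  6.56]), np.float64(-0.0), np.float64(80.7))
```

Call:
arm_command:
  deltas:
    - {"xyz": [3.7,1.2,0],"turn": 0,"jaw": 255}
    - {"xyz": [7.4,2.4,0],"turn": 0,"jaw": 255}
    - {"xyz": [11.1,3.6,0],"turn": 0,"jaw": 255}
    - {"xyz": [14.8,4.8,0.5],"turn": 0,"jaw": 255}
    - {"xyz": [18.5,6,1],"turn": 0,"jaw": 255}

```text
clock: 1.82
position: [0.61, 0.1012, 0.3356]
ee_rot: [2.393, 2.031, -0.001]
force: [1.0, -0.3, 0.0]
width: 0.008
```

Call:
arm_command:
  deltas:
    - {"xyz": [3,1,1.5],"turn": 0,"jaw": 255}
    - {"xyz": [6,2,3.5],"turn": 0,"jaw": 255}
    - {"xyz": [7,2.3,5],"turn": 0,"jaw": 255}
    - {"xyz": [7,2.3,5.5],"turn": 0,"jaw": 255}

```text
clock: 2.15
position: [0.6429, 0.1695, 0.2765]
ee_rot: [-2.39, -2.037, 0.007]
force: [-1.0, -0.6, -0.6]
width: 0.005
```

Run:
```python
from h import *
from cell import observe,get_image
o=observe();st(o);print(rel(o,[.644,.164,.26],80.7))
for n in ["top","scene"]:
    d=get_image(n);np.savez(n+"1.npz",**d)
    crop(d,*((180,340,100,240) if n=="top" else (200,420,100,275)),4 if n=="top" else 3.4,f"pics/{n}1.png")
```

```text
t 2.15 p [0.6429 0.1695 0.2765] F [-1.  -0.6 -0.6] w 0.005 j [-0.04  0.52 -0.49  1.35  0.24  1.33 -0.69]
(array([-0.52,  0.2 ,  1.65]), np.float64(0.2), np.float64(80.9))
```

View pics/scene1.png

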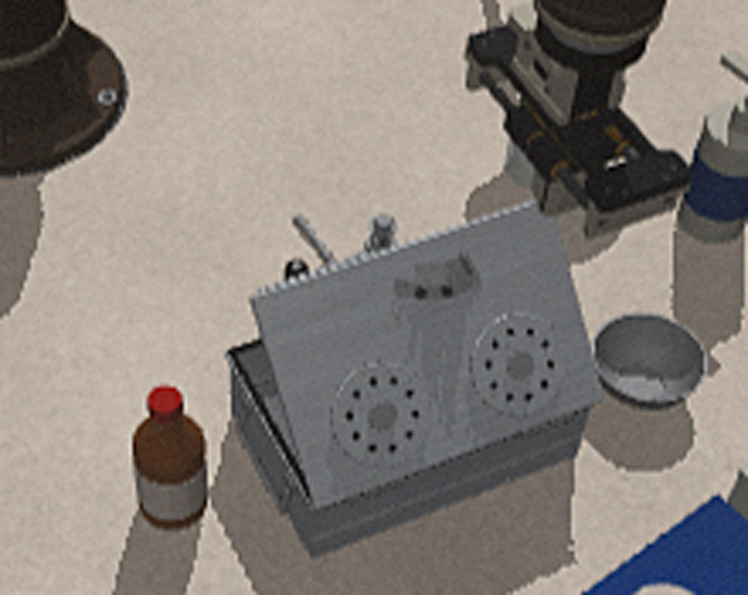

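Run:
```python
from h import *
d=np.load("scene1.npz")
def c(p):
    u,v=proj(d,p);return (round((u-200)*3.4),round((v-100)*3.4))
print("tcp",c([.6429,.1695,.2765]),"+7cm",c([.6429,.1695,.3465]),"lid front-left",[c(np.r_[HX+RC@[-.105,y],.234]) for y in(.134,.09,-.134)],"hinge",[c(np.r_[HX,.09]+np.r_[RC@[0.,y],0]) for y in(.134,-.134)])
```

```text
tcp (555, 210) +7cm (569, 142) lid front-left [(561, 199), (514, 215), (258, 302)] hinge [(600, 401), (313, 512)]
```

View pics/top1.png

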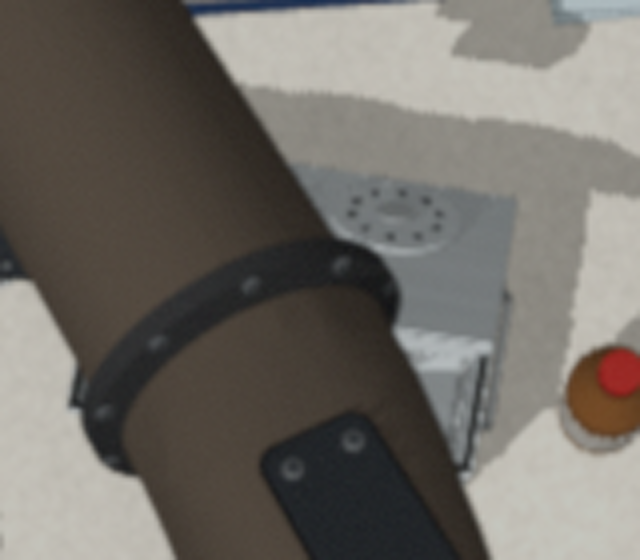

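Run:
```python
from h import *
from cell import observe,get_image
d=get_image("wrist");cv2.imwrite("pics/w1.png",d["frame"][:,:,::-1]);np.savez("wrist1.npz",**d);print(d["cam_to_world"].round(3))
```

```text
[[ 0.987  0.156  0.046  0.656]
 [-0.163  0.947  0.278  0.239]
 [-0.    -0.282  0.959  0.435]
 [ 0.     0.     0.     1.   ]]
```

View pics/w1.png

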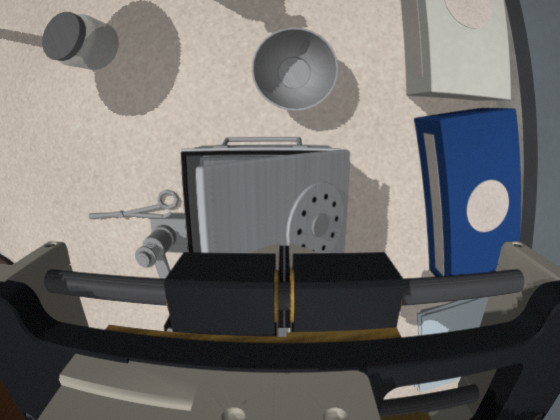

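Wrist view: the closed fingertips, at about (283,250), are over the lid's left half and behind its front edge, which is at column 200. The lever post is at about (155,245). Now I'll lower onto the lid and follow its arc.

Call:
arm_command:
  deltas:
    - {"xyz": [-0.3,-0.5,2.5],"turn": 0,"jaw": 255}
    - {"xyz": [-0.5,-0.7,4.5],"turn": 0,"jaw": 255}
    - {"xyz": [-0.5,-0.8,5.5],"turn": 0,"jaw": 255}
    - {"xyz": [-0.5,-0.8,6.2],"turn": 0,"jaw": 255}
    - {"xyz": [-0.5,-0.8,6.6],"turn": 0,"jaw": 255}

```text
clock: 2.72
position: [0.6356, 0.1598, 0.2148]
ee_rot: [2.395, 2.027, -0.002]
force: [0.4, -0.6, 0.7]
width: 0.003
```

Call:
arm_command:
  deltas:
    - {"xyz": [0,-0.3,0.4],"turn": 0,"jaw": 255}
    - {"xyz": [0,-0.6,0.8],"turn": 0,"jaw": 255}
    - {"xyz": [0,-0.9,1.2],"turn": 0,"jaw": 255}
    - {"xyz": [0,-1.2,1.6],"turn": 0,"jaw": 255}

```text
clock: 3.05
position: [0.6236, 0.1621, 0.199]
ee_rot: [2.395, 2.027, -0.001]
force: [-0.1, 0.1, 0.1]
width: 0.0
```

Run:
```python
from h import *
from cell import observe,get_image
o=observe();st(o);print("hinge rel",RC.T@(o["position"][:2]-HX))
d=get_image("wrist");cv2.imwrite("pics/w2.png",d["frame"][:,:,::-1])
```

```text
t 3.05 p [0.6236 0.1621 0.199 ] F [-0.1  0.1  0.1] w 0.0 j [-0.02  0.54 -0.49  1.53  0.27  1.14 -0.73]
hinge rel [-0.0812265  0.0849954]
```

View pics/w2.png

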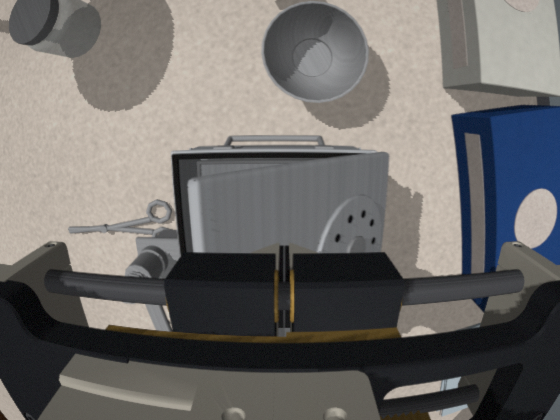

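No contact yet, so I'll go on down slowly.

Call:
arm_command:
  deltas:
    - {"xyz": [0,-0.1,0.4],"turn": 0,"jaw": 255}
    - {"xyz": [0,-0.2,0.8],"turn": 0,"jaw": 255}
    - {"xyz": [0,-0.3,1.2],"turn": 0,"jaw": 255}
    - {"xyz": [0,-0.4,1.6],"turn": 0,"jaw": 255}

```text
clock: 3.43
position: [0.6191, 0.1629, 0.1822]
ee_rot: [2.395, 2.028, -0.002]
force: [0.9, 0.3, 3.8]
width: 0.003
```

Call:
arm_command:
  deltas:
    - {"xyz": [0,-0.2,0.4],"turn": 0,"jaw": 255}
    - {"xyz": [0,-0.4,0.8],"turn": 0,"jaw": 255}
    - {"xyz": [0,-0.6,1.2],"turn": 0,"jaw": 255}
    - {"xyz": [0,-0.8,1.6],"turn": 0,"jaw": 255}

```text
clock: 3.77
position: [0.6109, 0.1643, 0.1658]
ee_rot: [2.395, 2.028, -0.002]
force: [-0.1, -0.3, 3.5]
width: 0.005
```

Run:
```python
from h import *
from cell import observe,get_image
o=observe();st(o);print("hinge rel",RC.T@(o["position"][:2]-HX))
for n in ["wrist","scene"]:
    d=get_image(n);np.savez(n+"3.npz",**d)
    if n=="wrist":cv2.imwrite("pics/w3.png",d["frame"][:,:,::-1])
    else: crop(d,200,420,100,275,3.4,f"pics/{n}3.png")
```

```text
t 3.77 p [0.6109 0.1643 0.1658] F [-0.1 -0.3  3.5] w 0.005 j [-0.03  0.55 -0.48  1.6   0.28  1.07 -0.76]
hinge rel [-0.09415505  0.08517211]
```

View pics/w3.png

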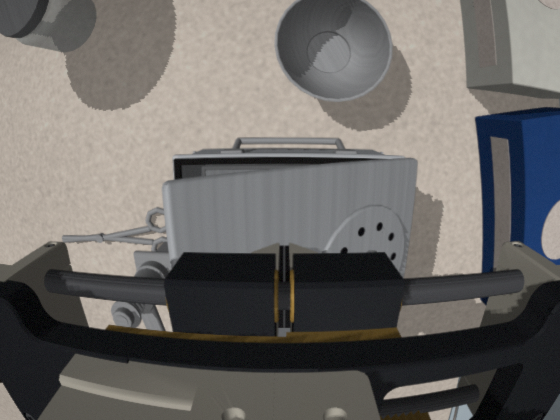

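View pics/scene3.png

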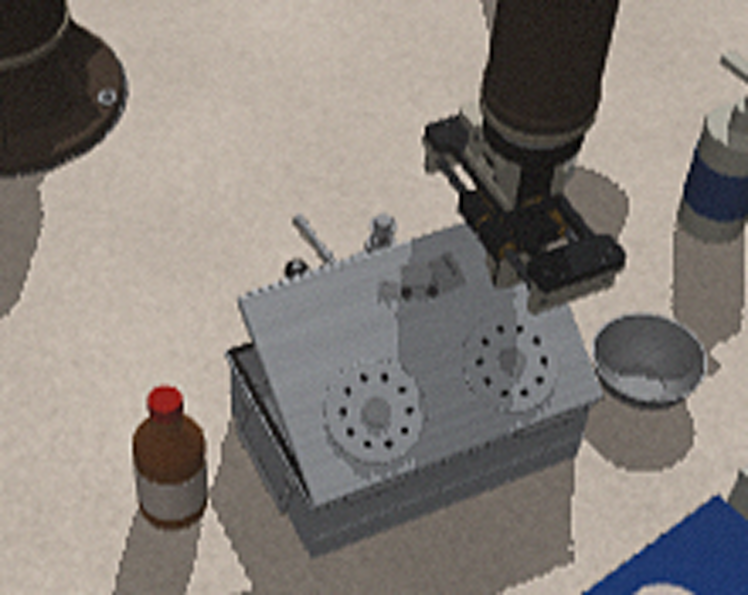

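The lid is in contact at 3.5 N and closing. I'll go on along the arc.

Call:
arm_command:
  deltas:
    - {"xyz": [0,-0.5,0.4],"turn": 0,"jaw": 255}
    - {"xyz": [0,-0.9,0.8],"turn": 0,"jaw": 255}
    - {"xyz": [0,-1.3,1.2],"turn": 0,"jaw": 255}
    - {"xyz": [0,-1.7,1.6],"turn": 0,"jaw": 255}
    - {"xyz": [0,-2.0,2.0],"turn": 0,"jaw": 255}

```text
clock: 4.28
position: [0.59, 0.1674, 0.1448]
ee_rot: [2.395, 2.029, -0.004]
force: [2.0, -1.1, 1.2]
width: 0.005
```

Call:
arm_command:
  deltas:
    - {"xyz": [0,-0.2,0.4],"turn": 0,"jaw": 255}
    - {"xyz": [0,-0.4,0.8],"turn": 0,"jaw": 255}
    - {"xyz": [0,-0.7,1.2],"turn": 0,"jaw": 255}
    - {"xyz": [0,-0.9,1.6],"turn": 0,"jaw": 255}
    - {"xyz": [0,-1.1,2.0],"turn": 0,"jaw": 255}

```text
clock: 4.7
position: [0.5789, 0.1692, 0.1243]
ee_rot: [2.395, 2.029, -0.004]
force: [1.7, 0.1, 2.1]
width: 0.005
```

Run:
```python
from h import *
from cell import observe,get_image
o=observe();st(o);print("hinge rel",RC.T@(o["position"][:2]-HX))
```

```text
t 4.7 p [0.5789 0.1692 0.1243] F [1.7 0.1 2.1] w 0.005 j [-0.05  0.55 -0.48  1.71  0.3   0.95 -0.81]
hinge rel [-0.12656611  0.08483234]
```

Call:
arm_command:
  deltas:
    - {"xyz": [0,-0.1,0.4],"turn": 0,"jaw": 255}
    - {"xyz": [0,-0.2,0.8],"turn": 0,"jaw": 255}
    - {"xyz": [0,-0.3,1.1],"turn": 0,"jaw": 255}
    - {"xyz": [0,-0.3,1.4],"turn": 0,"jaw": 255}
    - {"xyz": [0,-0.3,1.6],"turn": 0,"jaw": 255}

```text
clock: 5.12
position: [0.5751, 0.1698, 0.1077]
ee_rot: [2.395, 2.03, -0.006]
force: [-1.2, -0.4, 2.2]
width: 0.004
```

Call:
arm_command:
  deltas:
    - {"xyz": [0,0,0.15],"turn": 0,"jaw": 255}
    - {"xyz": [0,0,0.3],"turn": 0,"jaw": 255}
    - {"xyz": [0,0,0.4],"turn": 0,"jaw": 255}

```text
clock: 5.37
position: [0.5747, 0.1699, 0.1034]
ee_rot: [2.395, 2.031, -0.007]
force: [-1.8, 0.5, 2.5]
width: 0.003
```

Call:
arm_command:
  deltas:
    - {"xyz": [0,0,0.1],"turn": 0,"jaw": 255}
    - {"xyz": [0,0,0.2],"turn": 0,"jaw": 255}

```text
clock: 5.53
position: [0.5746, 0.1699, 0.1019]
ee_rot: [2.395, 2.031, -0.007]
force: [-5.1, -1.9, 15.1]
width: 0.005
```

Call:
arm_command:
  deltas:
    - {"xyz": [0,0,0.05],"turn": 0,"jaw": 255}
    - {"xyz": [0,0,0.1],"turn": 0,"jaw": 255}

```text
clock: 5.7
position: [0.5746, 0.1699, 0.1019]
ee_rot: [2.395, 2.03, -0.007]
force: [-5.6, -2.4, 16.1]
width: 0.006
```

The gasket is reached with 16 N at z=0.102. I'll hold briefly, lift off and look.

Call:
arm_command:
  deltas:
    - {"xyz": [0,0,0.05],"turn": 0,"jaw": 255}
    - {"xyz": [0,0,0.05],"turn": 0,"jaw": 255}
    - {"xyz": [0,0,0.05],"turn": 0,"jaw": 255}

```text
clock: 5.95
position: [0.5746, 0.1699, 0.102]
ee_rot: [2.395, 2.03, -0.007]
force: [-3.0, -1.9, 8.5]
width: 0.001
```

Call:
arm_command:
  deltas:
    - {"xyz": [0,0,-0.5],"turn": 0,"jaw": 255}
    - {"xyz": [0,0,-2],"turn": 0,"jaw": 255}
    - {"xyz": [0,0,-5],"turn": 0,"jaw": 255}
    - {"xyz": [0,0,-9],"turn": 0,"jaw": 255}
    - {"xyz": [0,0,-13],"turn": 0,"jaw": 200}

```text
clock: 6.37
position: [0.5741, 0.1701, 0.233]
ee_rot: [2.395, 2.031, -0.01]
force: [0.6, 0.2, -0.1]
width: 0.038
```

Run:
```python
from h import *
from cell import observe,get_image
o=observe();st(o);print(rel(o,[.489,.0365,.25],90))
for n in ["top","scene","wrist"]:
    d=get_image(n);np.savez(n+"4.npz",**d)
    if n=="wrist":cv2.imwrite("pics/w4.png",d["frame"][:,:,::-1])
    elif n=="scene": crop(d,200,420,100,275,3.4,f"pics/{n}4.png")
```

```text
t 6.37 p [0.5741 0.1701 0.233 ] F [ 0.6  0.2 -0.1] w 0.038 j [-0.02  0.44 -0.51  1.59  0.23  1.17 -0.75]
(array([-14.59,  -6.22,  -1.6 ]), np.float64(-9.4), np.float64(80.6))
```

View pics/scene4.png

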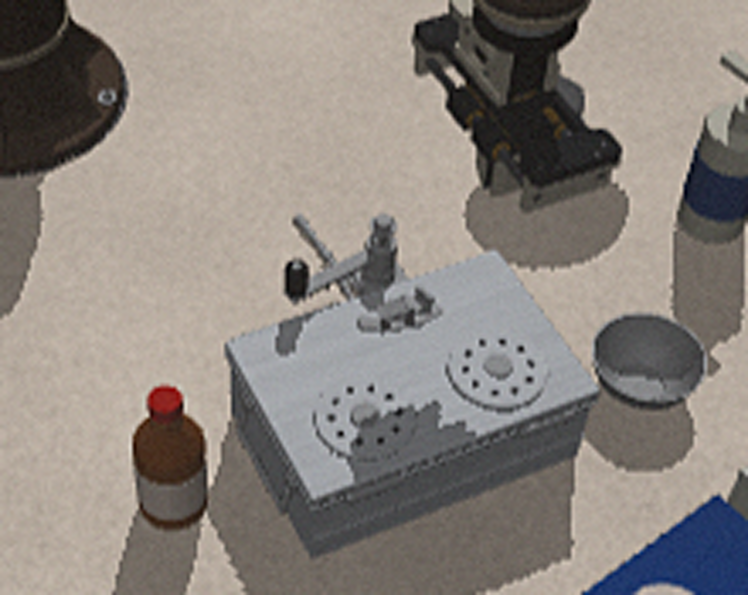

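View pics/w4.png

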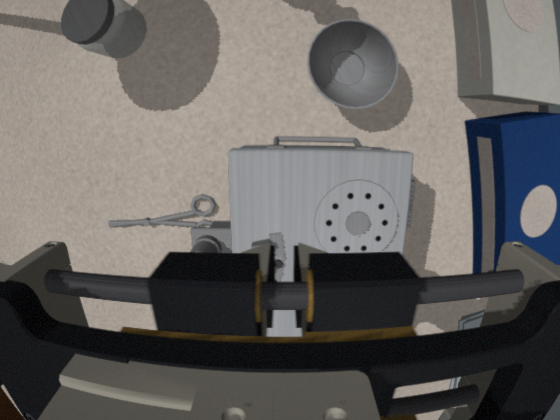

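The lid is shut flat. The knob is at scene-crop (297,280), the nut at (383,218) and the catch at (400,312). I'll triangulate the knob and post and check the lid plane.

Run:
```python
from h import *
s=np.load("scene4.npz");t=np.load("top0.npz")
P=pts(s)
def rayd(d,u,v):
    K=d["camera_matrix"];T=d["cam_to_world"];r=T[:3,:3]@np.array([(u-K[0,2])/K[0,0],-(v-K[1,2])/K[1,1],-1]);return T[:3,3],r/np.linalg.norm(r)
def tri(a,b):
    (o1,r1),(o2,r2)=a,b
    A=np.stack([r1,-r2],1);k=np.linalg.lstsq(A,o2-o1,rcond=None)[0];p,q=o1+k[0]*r1,o2+k[1]*r2;return (p+q)/2,np.linalg.norm(p-q)
sc=lambda x,y:(200+(x+.5)/3.4-.5,100+(y+.5)/3.4-.5)
tc=lambda x,y:(180+(x+.5)/5-.5,120+(y+.5)/5-.5)
# dark knob mask
g=s["frame"].max(2);m=(g<75);m[:, :283]=0;m[:,293:]=0;m[:174]=0;m[190:]=0
v,u=np.nonzero(m);print("knob px",u.min(),u.max(),v.min(),v.max(),u.mean(),v.mean())
print("knob top",tri(rayd(s,*sc(297,264)),rayd(t,*tc(443,482))))
print("nut top",tri(rayd(s,*sc(383,218)),rayd(t,230.2,216.5)))
m=(P[...,2]>.08)&(P[...,2]<.106)
mm=np.zeros_like(m,np.uint8);cv2.fillPoly(mm,[np.array([(273,203),(343,178),(368,215),(298,240)],np.int32)],1)
Q=P[mm>0]
for _ in range(5):
    c=Q.mean(0);n=np.linalg.svd(Q-c,full_matrices=False)[2][2];n*=np.sign(n[2]);Q=Q[abs((Q-c)@n)<.003]
print("lid n",n,c,len(Q),"tilt along case x",np.arctan2(n[:2]@RC[:,0],n[2]))
```

```text
knob px 284 291 177 187 286.7936507936508 182.38095238095238
knob top (array([0.48917105, 0.03685229, 0.15620292]), np.float64(0.0018211310026804428))
nut top (array([0.48780911, 0.12872497, 0.15823398]), np.float64(0.0007718528909702062))
lid n [-0.49556576  0.17181375  0.85140743] [0.60338088 0.07583036 0.10485342] 192 tilt along case x -0.5456145719189984
```

Knob top is at (0.489, 0.037) and the post at (0.488, 0.1287), which is 92 mm apart as expected. I'll move above the knob with the jaws straddling it along the tangent.

Call:
arm_command:
  deltas:
    - {"xyz": [-3.2,-1.4,-0.5],"turn": -3,"jaw": 110}
    - {"xyz": [-6.4,-2.8,-0.5],"turn": -6,"jaw": 110}
    - {"xyz": [-9.6,-4.2,-0.5],"turn": -9,"jaw": 110}
    - {"xyz": [-12.8,-5.5,-0.5],"turn": -10.2,"jaw": 110}
    - {"xyz": [-14.6,-6.2,-0.5],"turn": -10.2,"jaw": 110}

```text
clock: 6.93
position: [0.4888, 0.0339, 0.2392]
ee_rot: [2.205, 2.232, -0.004]
force: [-0.8, 0.3, -0.5]
width: 0.521
```

Run:
```python
from h import *
from cell import observe,get_image
o=observe();st(o);print(rel(o,[.489,.037,.124],90.8))
d=get_image("wrist");np.savez("wrist5.npz",**d);cv2.imwrite("pics/w5.png",d["frame"][:,:,::-1])
P=pts(np.load("scene4.npz"))
mm=np.zeros((420,560),np.uint8);cv2.fillPoly(mm,[np.array([(273,203),(343,178),(368,215),(298,240)],np.int32)],1)
Q=P[mm>0];Q=Q[(Q[:,2]<.115)];L=(Q[:,:2]-HX)@RC
for a,b in((-.175,-.14),(-.14,-.1),(-.1,-.05),(-.05,0)):
    k=(L[:,0]>a)&(L[:,0]<b)&(abs(L[:,1])<.13);print(a,b,k.sum(),np.median(Q[k,2]).round(4))
```

```text
t 6.93 p [0.4888 0.0339 0.2392] F [-0.8  0.3 -0.5] w 0.521 j [ 0.28  0.26 -0.56  1.84  0.16  1.09 -0.33]
(array([ 0.36,  0.  , 11.52]), np.float64(-0.1), np.float64(90.7))
-0.175 -0.14 490 0.1035
-0.14 -0.1 854 0.103
-0.1 -0.05 1055 0.1058
-0.05 0 901 0.105
```

View pics/w5.png

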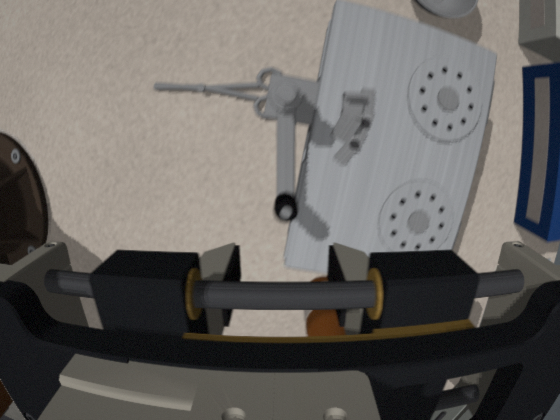

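The lid is level (0.103 m front to back). The knob at (286,206) is centred between the open jaws (columns 238–330), and the catch is at about (355,125). I'll check the knob's position from this view, with the lid pose confirmed by z.

Run:
```python
from h import *
d=np.load("wrist5.npz");K=d["camera_matrix"];T=d["cam_to_world"]
def fr(u,v,z):
    a,b=u-K[0,2],v-K[1,2];r=np.hypot(a,b);th=r/K[0,0]
    q=T[:3,:3]@np.array([np.sin(th)*a/r,-np.sin(th)*b/r,-np.cos(th)]);o=T[:3,3];return (o+q*(z-o[2])/q[2]).round(4)
print("knobtop",fr(286.5,211,.152),"nut",fr(285,89,.154), "ramp start",fr(341,160,.105),"stop",fr(366,97,.112))
```

```text
knobtop [0.4919 0.0354 0.152 ] nut [0.4895 0.1287 0.154 ] ramp start [0.5414 0.0701 0.105 ] stop [0.5606 0.1281 0.112 ]
```

Call:
arm_command:
  deltas:
    - {"xyz": [0.3,0.1,3.5],"turn": 0,"jaw": 110}
    - {"xyz": [0.3,0.1,7],"turn": 0,"jaw": 110}
    - {"xyz": [0.3,0.1,9.5],"turn": 0,"jaw": 110}
    - {"xyz": [0.3,0.1,11],"turn": 0,"jaw": 130}
    - {"xyz": [0.3,0.1,11.5],"turn": 0,"jaw": 150}

```text
clock: 7.4
position: [0.4867, 0.0331, 0.1208]
ee_rot: [2.211, 2.23, -0.013]
force: [-0.8, -0.6, -0.4]
width: 0.467
```

Call:
arm_command:
  deltas:
    - {"xyz": [0,0,0],"turn": 0,"jaw": 180}
    - {"xyz": [0,0,0],"turn": 0,"jaw": 180}
    - {"xyz": [0,0,0],"turn": 0,"jaw": 180}
  force: 5

```text
clock: 7.65
position: [0.4872, 0.0333, 0.1215]
ee_rot: [2.211, 2.23, -0.012]
force: [-0.4, 1.0, 0.7]
width: 0.303
```

Run:
```python
from h import *
from cell import observe,get_image
o=observe();st(o);print(rel(o,[.490,.037,.124],90.8))
d=get_image("wrist");cv2.imwrite("pics/w6.png",d["frame"][:,:,::-1])
```

```text
t 7.65 p [0.4872 0.0333 0.1215] F [-0.4  1.   0.7] w 0.303 j [ 0.22  0.4  -0.52  1.99  0.27  0.83 -0.44]
(array([ 0.36,  0.28, -0.25]), np.float64(-0.3), np.float64(90.5))
```

View pics/w6.png

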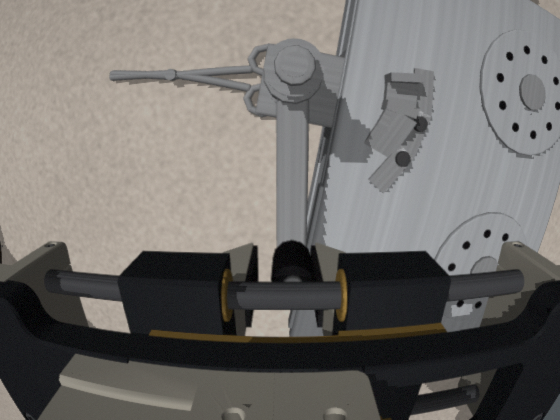

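The knob sits between the jaws at (292,262). Now I'll compute arc waypoints for the swing.

```bash
cat >> h.py <<'E'
PV=np.array([.489,.1287])
def hang(p): return np.arctan2(p[1]-PV[1],p[0]-PV[0])+np.pi/2-PSI
def arc(o,hs,zs,rad=.092):
    p=o["position"];print("hand angle",round(hang(p),3),"r",round(float(np.hypot(*(p[:2]-PV))),4))
    for h,z in zip(hs,zs):
        a=h-np.pi/2+PSI;q=[PV[0]+rad*np.cos(a),PV[1]+rad*np.sin(a),z];d,t,_=rel(o,q,np.degrees(a)+180);print(h,d,t)
E
python3 - <<'E'
from h import *
from cell import observe
o=observe();st(o);arc(o,[.2,.26,.32,.38,.44],[.1235]*5)
E
```

```text
t 7.7 p [0.4875 0.0333 0.1217] F [ 0.2  0.4 -0.1] w 0.298 j [ 0.22  0.4  -0.52  1.99  0.27  0.83 -0.44]
hand angle 0.147 r 0.0954
0.2 [ 0.34  0.5  -0.18] -1.6
0.26 [ 0.37  1.05 -0.18] -5.1
0.32 [ 0.44  1.6  -0.18] -8.5
0.38 [ 0.54  2.14 -0.19] -11.9
0.44 [ 0.67  2.67 -0.19] -15.4
```

Call:
arm_command:
  deltas:
    - {"xyz": [0.34,0.5,-0.2],"turn": -1.6,"jaw": 180}
    - {"xyz": [0.37,1.05,-0.2],"turn": -5,"jaw": 180}
    - {"xyz": [0.44,1.6,-0.2],"turn": -8.5,"jaw": 180}
    - {"xyz": [0.54,2.14,-0.2],"turn": -12,"jaw": 180}
    - {"xyz": [0.67,2.67,-0.2],"turn": -15.4,"jaw": 180}

```text
clock: 8.12
position: [0.5151, 0.0406, 0.1246]
ee_rot: [1.886, 2.509, -0.01]
force: [-1.1, -0.8, -0.0]
width: 0.294
```

Run:
```python
from h import *
from cell import observe,get_image
o=observe();st(o);arc(o,[.5,.55,.6,.65,.7],[.1235]*5)
d=get_image("wrist");cv2.imwrite("pics/w7.png",d["frame"][:,:,::-1])
```

```text
t 8.12 p [0.5151 0.0406 0.1246] F [-1.1 -0.8 -0. ] w 0.294 j [ 0.25  0.44 -0.58  1.92  0.32  0.87 -0.21]
hand angle 0.451 r 0.0919
0.5 [0.01 0.45 0.11] -3.2
0.55 [0.05 0.91 0.11] -6.0
0.6 [0.11 1.36 0.11] -8.9
0.65 [0.19 1.82 0.11] -11.8
0.7 [0.29 2.26 0.1 ] -14.6
```

View pics/w7.png

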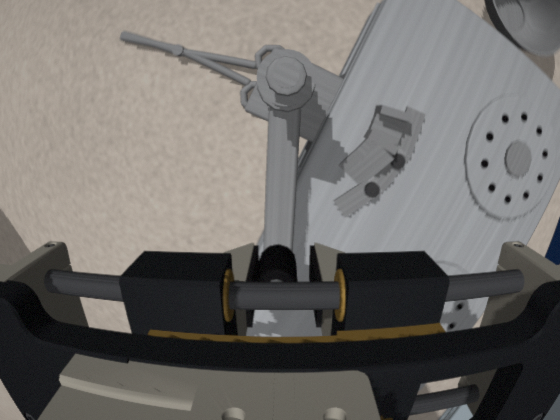

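The lever follows the hand, with the knob at (278,262) and the catch ahead at (380,170). I'll go on, slower near the ramp.

Call:
arm_command:
  deltas:
    - {"xyz": [0,0.45,0.1],"turn": -3.2,"jaw": 180}
    - {"xyz": [0.05,0.9,0.1],"turn": -6,"jaw": 180}
    - {"xyz": [0.1,1.35,0.1],"turn": -9,"jaw": 180}
    - {"xyz": [0.15,1.6,0.1],"turn": -10.5,"jaw": 180}

```text
clock: 8.5
position: [0.532, 0.047, 0.1243]
ee_rot: [1.64, 2.676, -0.008]
force: [-0.3, 0.5, -0.8]
width: 0.298
```

Run:
```python
from h import *
from cell import observe,get_image
o=observe();st(o);h=hang(o["position"]);arc(o,h+np.array([.02,.04,.06,.08,.1]),[.1235]*5)
```

```text
t 8.5 p [0.532  0.047  0.1243] F [-0.3  0.5 -0.8] w 0.298 j [ 0.26  0.48 -0.62  1.88  0.35  0.9  -0.06]
hand angle 0.648 r 0.0923
0.6675749292564341 [0.03 0.18 0.08] -1.9
0.6875749292564342 [0.04 0.37 0.08] -3.1
0.7075749292564342 [0.05 0.55 0.08] -4.2
0.7275749292564341 [0.07 0.73 0.08] -5.4
0.7475749292564341 [0.09 0.92 0.08] -6.5
```

Call:
arm_command:
  deltas:
    - {"xyz": [0.03,0.25,0],"turn": -2,"jaw": 180}
    - {"xyz": [0.05,0.5,0],"turn": -4,"jaw": 180}
    - {"xyz": [0.07,0.75,0],"turn": -5.5,"jaw": 180}
    - {"xyz": [0.09,0.95,0],"turn": -6.7,"jaw": 180}

```text
clock: 8.83
position: [0.5405, 0.0523, 0.1247]
ee_rot: [1.479, 2.767, -0.007]
force: [-0.3, -0.9, -0.5]
width: 0.294
```

Run:
```python
from h import *
from cell import observe,get_image
o=observe();st(o);h=hang(o["position"]);arc(o,h+np.array([.02,.04,.06,.08,.1]),o["position"][2]+.024*np.array([.02,.04,.06,.08,.1]))
d=get_image("wrist");cv2.imwrite("pics/w8.png",d["frame"][:,:,::-1])
```

```text
t 8.83 p [0.5405 0.0523 0.1247] F [-0.3 -0.9 -0.5] w 0.294 j [ 0.27  0.5  -0.64  1.86  0.38  0.91  0.04]
hand angle 0.756 r 0.0921
0.7757185739624015 [ 0.01  0.18 -0.05] -1.4
0.7957185739624015 [ 0.02  0.37 -0.1 ] -2.5
0.8157185739624015 [ 0.03  0.55 -0.15] -3.6
0.8357185739624015 [ 0.04  0.73 -0.19] -4.8
0.8557185739624015 [ 0.06  0.92 -0.24] -5.9
```

View pics/w8.png

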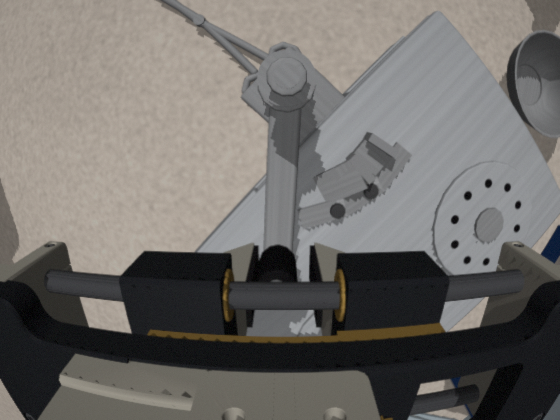

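The bar's edge is now at the ramp's start (298,222). I'll take small steps until the tangential force shows contact.

Call:
arm_command:
  deltas:
    - {"xyz": [0.01,0.15,0],"turn": -1,"jaw": 180}
    - {"xyz": [0.02,0.3,0],"turn": -2,"jaw": 180}
    - {"xyz": [0.02,0.4,0],"turn": -2.7,"jaw": 180}

```text
clock: 9.13
position: [0.5441, 0.055, 0.1247]
ee_rot: [1.41, 2.803, -0.007]
force: [-1.5, 0.1, 0.9]
width: 0.294
```

Call:
arm_command:
  deltas:
    - {"xyz": [0.01,0.15,0],"turn": -1,"jaw": 180}
    - {"xyz": [0.02,0.3,0],"turn": -2,"jaw": 180}

```text
clock: 9.3
position: [0.5464, 0.057, 0.1247]
ee_rot: [1.358, 2.829, -0.007]
force: [0.0, 0.2, -0.4]
width: 0.295
```

Call:
arm_command:
  deltas:
    - {"xyz": [0.01,0.15,0],"turn": -1,"jaw": 180}
    - {"xyz": [0.02,0.3,0],"turn": -2,"jaw": 180}

```text
clock: 9.47
position: [0.5488, 0.0591, 0.1247]
ee_rot: [1.306, 2.853, -0.007]
force: [-0.1, -0.7, -0.5]
width: 0.294
```

Call:
arm_command:
  deltas:
    - {"xyz": [0.01,0.15,0],"turn": -1,"jaw": 180}
    - {"xyz": [0.02,0.3,0],"turn": -2,"jaw": 180}

```text
clock: 9.63
position: [0.551, 0.0613, 0.1246]
ee_rot: [1.254, 2.877, -0.008]
force: [0.2, -1.0, 0.9]
width: 0.294
```

Run:
```python
from h import *
from cell import observe,get_image
o=observe();st(o);h=hang(o["position"]);k=np.array([.02,.04,.06,.08,.1]);arc(o,h+k,o["position"][2]+.024*k)
d=get_image("wrist");cv2.imwrite("pics/w9.png",d["frame"][:,:,::-1])
```

```text
t 9.63 p [0.551  0.0613 0.1246] F [ 0.2 -1.   0.9] w 0.294 j [ 0.27  0.52 -0.68  1.83  0.41  0.93  0.16]
hand angle 0.907 r 0.0916
0.9269445619361669 [-0.04  0.18 -0.05] -0.9
0.9469445619361669 [-0.04  0.37 -0.1 ] -2.0
0.966944561936167 [-0.03  0.55 -0.15] -3.2
0.9869445619361669 [-0.02  0.73 -0.19] -4.3
1.006944561936167 [-0.    0.92 -0.24] -5.4
```

View pics/w9.png

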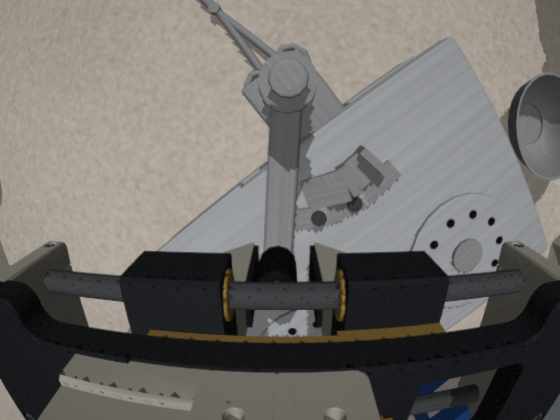

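Call:
arm_command:
  deltas:
    - {"xyz": [-0.02,0.15,0],"turn": -0.9,"jaw": 180}
    - {"xyz": [-0.02,0.3,0],"turn": -1.8,"jaw": 180}

```text
clock: 9.85
position: [0.5536, 0.0636, 0.1246]
ee_rot: [1.204, 2.898, -0.007]
force: [-1.4, -0.3, -0.3]
width: 0.293
```

Call:
arm_command:
  deltas:
    - {"xyz": [0,0.15,0],"turn": -0.9,"jaw": 180}
    - {"xyz": [0,0.3,0],"turn": -1.8,"jaw": 180}

```text
clock: 10.02
position: [0.5559, 0.0658, 0.1246]
ee_rot: [1.156, 2.918, -0.007]
force: [-0.1, 0.2, -0.5]
width: 0.295
```

Call:
arm_command:
  deltas:
    - {"xyz": [0,0.15,0],"turn": -0.9,"jaw": 180}
    - {"xyz": [0,0.3,0],"turn": -1.8,"jaw": 180}

```text
clock: 10.18
position: [0.5581, 0.0682, 0.1246]
ee_rot: [1.107, 2.936, -0.007]
force: [-0.0, -0.2, -0.2]
width: 0.291
```

Call:
arm_command:
  deltas:
    - {"xyz": [0,0.15,0],"turn": -0.9,"jaw": 180}
    - {"xyz": [0,0.3,0],"turn": -1.8,"jaw": 180}

```text
clock: 10.35
position: [0.5602, 0.0705, 0.1246]
ee_rot: [1.059, 2.954, -0.007]
force: [0.0, -0.7, -0.3]
width: 0.299
```

Run:
```python
from h import *
from cell import observe,get_image
o=observe();st(o);h=hang(o["position"]);k=np.array([.02,.04,.06,.08,.1]);arc(o,h+k,o["position"][2]+.024*k)
d=get_image("wrist");cv2.imwrite("pics/w10.png",d["frame"][:,:,::-1])
```

```text
t 10.35 p [0.5602 0.0705 0.1246] F [ 0.  -0.7 -0.3] w 0.299 j [ 0.27  0.55 -0.71  1.8   0.43  0.95  0.27]
hand angle 1.049 r 0.0919
1.0688752675526922 [-0.01  0.18 -0.05] -1.3
1.0888752675526923 [ 0.    0.37 -0.1 ] -2.5
1.1088752675526923 [ 0.01  0.55 -0.15] -3.6
1.1288752675526923 [ 0.02  0.73 -0.19] -4.8
1.1488752675526923 [ 0.04  0.92 -0.24] -5.9
```

View pics/w10.png

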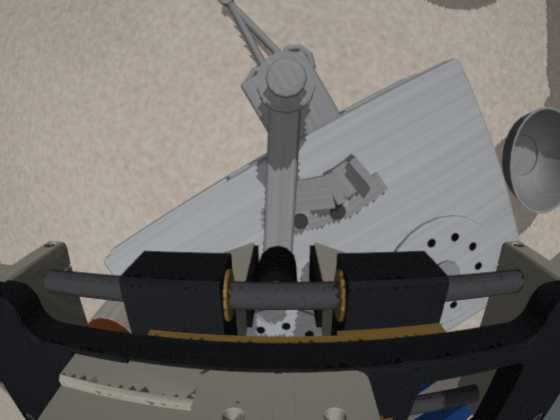

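Still no contact, with the bar now over the ramp's start. I'll go on with small steps.

Call:
arm_command:
  deltas:
    - {"xyz": [0,0.13,0],"turn": -0.9,"jaw": 180}
    - {"xyz": [0,0.26,0],"turn": -1.7,"jaw": 180}

```text
clock: 10.57
position: [0.5621, 0.0729, 0.1246]
ee_rot: [1.011, 2.971, -0.007]
force: [0.6, 0.1, -0.3]
width: 0.295
```

Call:
arm_command:
  deltas:
    - {"xyz": [0,0.13,-0.02],"turn": -0.9,"jaw": 180}
    - {"xyz": [0,0.26,-0.04],"turn": -1.7,"jaw": 180}

```text
clock: 10.73
position: [0.5637, 0.0751, 0.125]
ee_rot: [0.964, 2.987, -0.007]
force: [-0.1, 0.3, -0.3]
width: 0.291
```

Run:
```python
from h import *
from cell import observe,get_image
o=observe();st(o);h=hang(o["position"]);k=np.array([.02,.04,.06,.08,.1]);arc(o,h+k,o["position"][2]+.024*k)
```

```text
t 10.73 p [0.5637 0.0751 0.125 ] F [-0.1  0.3 -0.3] w 0.291 j [ 0.27  0.56 -0.72  1.79  0.44  0.96  0.31]
hand angle 1.111 r 0.092
1.131190793767747 [-0.    0.18 -0.05] -1.2
1.151190793767747 [ 0.    0.37 -0.1 ] -2.4
1.171190793767747 [ 0.01  0.55 -0.15] -3.5
1.191190793767747 [ 0.03  0.73 -0.19] -4.7
1.211190793767747 [ 0.04  0.92 -0.24] -5.8
```

Call:
arm_command:
  deltas:
    - {"xyz": [0,0.13,0],"turn": -0.9,"jaw": 180}
    - {"xyz": [0,0.26,0],"turn": -1.7,"jaw": 180}

```text
clock: 10.9
position: [0.5653, 0.0774, 0.125]
ee_rot: [0.917, 3.002, -0.007]
force: [-0.1, -0.4, 0.1]
width: 0.296
```

Call:
arm_command:
  deltas:
    - {"xyz": [0,0.13,0],"turn": -0.9,"jaw": 180}
    - {"xyz": [0,0.26,0],"turn": -1.7,"jaw": 180}

```text
clock: 11.07
position: [0.5668, 0.0797, 0.125]
ee_rot: [0.87, 3.016, -0.007]
force: [-0.7, 0.1, -0.1]
width: 0.294
```

Run:
```python
from h import *
from cell import observe,get_image
o=observe();st(o);h=hang(o["position"]);k=np.array([.02,.04,.06,.08,.1]);arc(o,h+k,o["position"][2]+.024*k)
d=get_image("wrist");cv2.imwrite("pics/w11.png",d["frame"][:,:,::-1])
d=get_image("scene");crop(d,250,370,130,230,6,"pics/s11.png")
```

```text
t 11.07 p [0.5668 0.0797 0.125 ] F [-0.7  0.1 -0.1] w 0.294 j [ 0.27  0.57 -0.73  1.78  0.46  0.97  0.36]
hand angle 1.172 r 0.092
1.1915357888062539 [ 0.    0.18 -0.05] -1.1
1.211535788806254 [ 0.01  0.37 -0.1 ] -2.3
1.231535788806254 [ 0.02  0.55 -0.15] -3.4
1.251535788806254 [ 0.03  0.73 -0.19] -4.5
1.271535788806254 [ 0.04  0.92 -0.24] -5.7
```

View pics/w11.png

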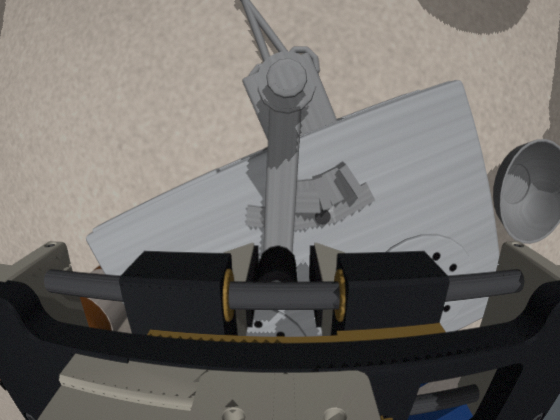

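View pics/s11.png

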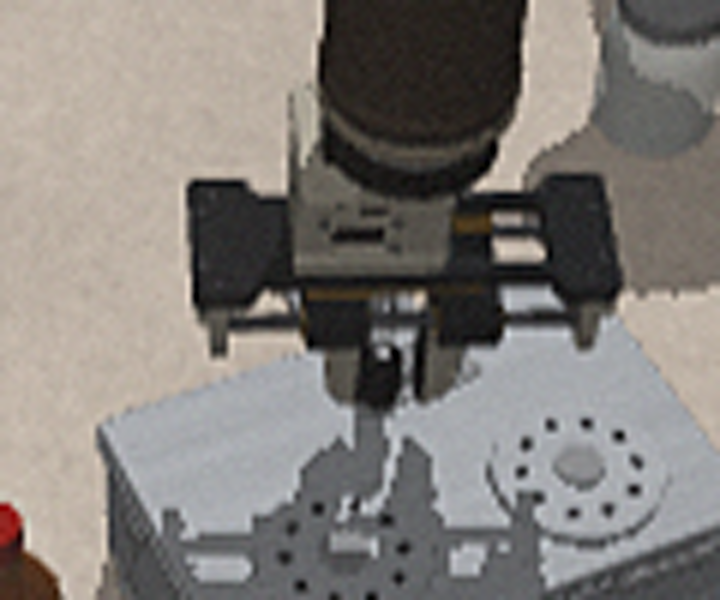

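Still free. The bar passes over the low end of the catch plate at (250,215). I'll continue.

Call:
arm_command:
  deltas:
    - {"xyz": [0,0.13,0],"turn": -0.9,"jaw": 180}
    - {"xyz": [0,0.26,0],"turn": -1.7,"jaw": 180}

```text
clock: 11.33
position: [0.5682, 0.0817, 0.125]
ee_rot: [0.824, 3.029, -0.008]
force: [-1.6, -2.4, 1.6]
width: 0.294
```

Call:
arm_command:
  deltas:
    - {"xyz": [0,0.13,0],"turn": -0.9,"jaw": 180}
    - {"xyz": [0,0.26,0],"turn": -1.7,"jaw": 180}

```text
clock: 11.5
position: [0.5689, 0.0832, 0.1248]
ee_rot: [0.778, 3.042, -0.011]
force: [-3.5, -3.7, 3.9]
width: 0.295
```

Contact at about 1.17 rad: roughly 5 N tangential, with the knob dragging upward on the hand. Now I'll rise with the ramp.

Call:
arm_command:
  deltas:
    - {"xyz": [0,0.13,-0.06],"turn": -0.9,"jaw": 180}
    - {"xyz": [0,0.26,-0.11],"turn": -1.7,"jaw": 180}
    - {"xyz": [0.01,0.39,-0.15],"turn": -2.5,"jaw": 180}

```text
clock: 11.75
position: [0.5698, 0.0854, 0.1256]
ee_rot: [-0.71, -3.06, 0.015]
force: [-2.7, -5.1, -1.5]
width: 0.292
```

Run:
```python
from h import *
from cell import observe,get_image
o=observe();st(o);h=hang(o["position"]);a=h-np.pi/2+PSI;print("Ftan",o["force"][:2]@[-np.sin(a),np.cos(a)]);k=np.array([.02,.04,.06,.08,.1]);arc(o,h+k,o["position"][2]+.024*k)
```

```text
t 11.75 p [0.5698 0.0854 0.1256] F [-2.7 -5.1 -1.5] w 0.292 j [ 0.27  0.58 -0.76  1.76  0.48  0.99  0.44]
Ftan -5.788893523591299
hand angle 1.242 r 0.0917
1.261519156837503 [-0.04  0.18 -0.05] 0.9
1.281519156837503 [-0.04  0.37 -0.1 ] -0.2
1.301519156837503 [-0.04  0.55 -0.15] -1.4
1.321519156837503 [-0.03  0.73 -0.2 ] -2.5
1.3415191568375031 [-0.02  0.92 -0.25] -3.6
```

Call:
arm_command:
  deltas:
    - {"xyz": [-0.01,0.2,-0.05],"turn": -0.2,"jaw": 180}
    - {"xyz": [-0.02,0.37,-0.1],"turn": -0.6,"jaw": 180}
    - {"xyz": [-0.02,0.5,-0.14],"turn": -1.4,"jaw": 180}
    - {"xyz": [-0.02,0.62,-0.18],"turn": -2.3,"jaw": 180}

```text
clock: 12.08
position: [0.5719, 0.0893, 0.1266]
ee_rot: [-0.647, -3.072, 0.019]
force: [-3.5, -5.8, -1.0]
width: 0.296
```

Run:
```python
from h import *
from cell import observe,get_image
o=observe();st(o);h=hang(o["position"]);a=h-np.pi/2+PSI;print("Ftan",o["force"][:2]@[-np.sin(a),np.cos(a)]);k=np.array([.02,.04,.06,.08,.1]);arc(o,h+k,o["position"][2]+.024*k)
```

```text
t 12.08 p [0.5719 0.0893 0.1266] F [-3.5 -5.8 -1. ] w 0.296 j [ 0.27  0.59 -0.76  1.75  0.48  1.01  0.47]
Ftan -6.719322159412718
hand angle 1.29 r 0.0918
1.3097984241489453 [-0.03  0.18 -0.05] 0.5
1.3297984241489453 [-0.03  0.37 -0.1 ] -0.6
1.3497984241489454 [-0.02  0.55 -0.15] -1.8
1.3697984241489454 [-0.01  0.73 -0.2 ] -2.9
1.3897984241489454 [-0.    0.92 -0.25] -4.1
```

Call:
arm_command:
  deltas:
    - {"xyz": [-0.01,0.2,-0.05],"turn": -0.2,"jaw": 180}
    - {"xyz": [-0.02,0.4,-0.11],"turn": -0.9,"jaw": 180}
    - {"xyz": [-0.02,0.58,-0.16],"turn": -2,"jaw": 180}
    - {"xyz": [-0.01,0.76,-0.21],"turn": -3,"jaw": 180}
    - {"xyz": [0,0.92,-0.26],"turn": -4,"jaw": 180}

```text
clock: 12.5
position: [0.5748, 0.0957, 0.1282]
ee_rot: [-0.539, -3.09, 0.024]
force: [-3.2, -6.4, 0.0]
width: 0.296
```

Run:
```python
from h import *
from cell import observe,get_image
o=observe();st(o);h=hang(o["position"]);a=h-np.pi/2+PSI;print("Ftan",o["force"][:2]@[-np.sin(a),np.cos(a)]);k=np.array([.02,.04,.06,.08,.1]);arc(o,h+k,o["position"][2]+.024*k)
d=get_image("wrist");cv2.imwrite("pics/w12.png",d["frame"][:,:,::-1])
```

```text
t 12.5 p [0.5748 0.0957 0.1282] F [-3.2 -6.4  0. ] w 0.296 j [ 0.26  0.6  -0.78  1.74  0.49  1.02  0.53]
Ftan -7.13894915124769
hand angle 1.366 r 0.0919
1.3863695286447153 [-0.01  0.18 -0.05] 0.1
1.4063695286447153 [-0.01  0.37 -0.1 ] -1.0
1.4263695286447153 [-0.01  0.55 -0.15] -2.2
1.4463695286447154 [ 0.    0.73 -0.2 ] -3.3
1.4663695286447154 [ 0.02  0.92 -0.25] -4.5
```

View pics/w12.png

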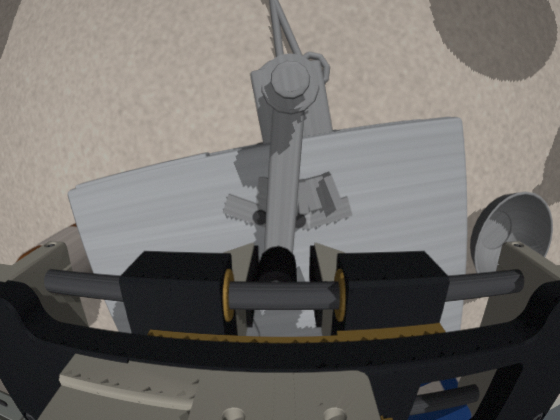

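The lever is climbing steadily at about 7 N. I'll keep going.

Call:
arm_command:
  deltas:
    - {"xyz": [-0.01,0.2,-0.06],"turn": -0.2,"jaw": 180}
    - {"xyz": [-0.01,0.4,-0.12],"turn": -1,"jaw": 180}
    - {"xyz": [-0.01,0.58,-0.17],"turn": -2.2,"jaw": 180}
    - {"xyz": [0,0.76,-0.22],"turn": -3.3,"jaw": 180}
    - {"xyz": [0.01,0.92,-0.26],"turn": -4.3,"jaw": 180}

```text
clock: 12.97
position: [0.5772, 0.1026, 0.13]
ee_rot: [-0.419, -3.107, 0.029]
force: [-2.9, -7.6, 0.2]
width: 0.294
```

Run:
```python
from h import *
from cell import observe,get_image
o=observe();st(o);h=hang(o["position"]);a=h-np.pi/2+PSI;print("Ftan",o["force"][:2]@[-np.sin(a),np.cos(a)]);k=np.array([.02,.04,.06,.08,.1]);arc(o,h+k,o["position"][2]+.024*k)
```

```text
t 12.97 p [0.5772 0.1026 0.13  ] F [-2.9 -7.6  0.2] w 0.294 j [ 0.26  0.61 -0.8   1.73  0.51  1.04  0.58]
Ftan -8.055487660979923
hand angle 1.446 r 0.092
1.4656748789639056 [-0.01  0.18 -0.05] -0.0
1.4856748789639056 [-0.    0.37 -0.1 ] -1.1
1.5056748789639056 [ 0.    0.55 -0.15] -2.3
1.5256748789639056 [ 0.01  0.73 -0.21] -3.4
1.5456748789639057 [ 0.03  0.91 -0.26] -4.6
```

Call:
arm_command:
  deltas:
    - {"xyz": [-0.01,0.2,-0.06],"turn": -0.2,"jaw": 180}
    - {"xyz": [-0.01,0.36,-0.11],"turn": -1,"jaw": 180}
    - {"xyz": [0,0.5,-0.15],"turn": -2,"jaw": 180}

```text
clock: 13.22
position: [0.5781, 0.1058, 0.1308]
ee_rot: [-0.364, -3.112, 0.033]
force: [-3.0, -8.1, -1.0]
width: 0.295
```

Run:
```python
from h import *
from cell import observe,get_image
o=observe();st(o);h=hang(o["position"]);a=h-np.pi/2+PSI;print("Ftan",o["force"][:2]@[-np.sin(a),np.cos(a)]);k=np.array([.02,.04,.06,.08,.1]);arc(o,h+k,o["position"][2]+.024*k)
```

```text
t 13.22 p [0.5781 0.1058 0.1308] F [-3.  -8.1 -1. ] w 0.295 j [ 0.26  0.61 -0.8   1.72  0.51  1.05  0.61]
Ftan -8.550488580969137
hand angle 1.482 r 0.092
1.5017111512372108 [-0.    0.18 -0.05] -0.1
1.5217111512372108 [-0.    0.37 -0.1 ] -1.2
1.5417111512372108 [ 0.    0.55 -0.16] -2.3
1.5617111512372108 [ 0.01  0.73 -0.21] -3.5
1.5817111512372108 [ 0.03  0.91 -0.26] -4.6
```

Call:
arm_command:
  deltas:
    - {"xyz": [0,0.2,-0.05],"turn": -0.3,"jaw": 180}
    - {"xyz": [0,0.36,-0.08],"turn": -1.2,"jaw": 180}
    - {"xyz": [0,0.5,-0.11],"turn": -2,"jaw": 180}

```text
clock: 13.47
position: [0.5792, 0.11, 0.1315]
ee_rot: [-0.308, -3.117, 0.034]
force: [-0.6, -3.8, -1.6]
width: 0.292
```

Run:
```python
from h import *
from cell import observe,get_image
o=observe();st(o);h=hang(o["position"]);a=h-np.pi/2+PSI;print("Ftan",o["force"][:2]@[-np.sin(a),np.cos(a)]);k=np.array([.02,.04,.06,.08,.1]);arc(o,h+k,o["position"][2]+.024*k)
d=get_image("wrist");cv2.imwrite("pics/w13.png",d["frame"][:,:,::-1])
```

```text
t 13.47 p [0.5792 0.11   0.1315] F [-0.6 -3.8 -1.6] w 0.292 j [ 0.25  0.62 -0.81  1.71  0.52  1.06  0.63]
Ftan -3.890542659345193
hand angle 1.53 r 0.0921
1.5495271665891177 [ 0.01  0.18 -0.05] -0.7
1.5695271665891177 [ 0.02  0.37 -0.1 ] -1.9
1.5895271665891177 [ 0.03  0.55 -0.16] -3.0
1.6095271665891178 [ 0.04  0.73 -0.21] -4.2
1.6295271665891178 [ 0.05  0.91 -0.26] -5.3
```

View pics/w13.png

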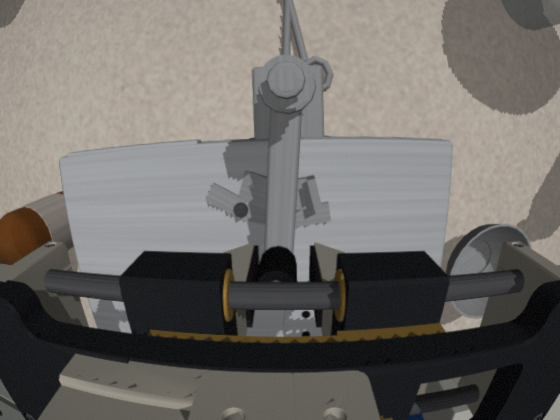

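The force has fallen to 4 N, so the foot is on the hump with about 7 mm of lift. From here there is no more rise and only very small steps.

Call:
arm_command:
  deltas:
    - {"xyz": [0,0.15,0],"turn": -0.7,"jaw": 180}
    - {"xyz": [0.01,0.25,0],"turn": -1.4,"jaw": 180}

```text
clock: 13.68
position: [0.5799, 0.1133, 0.1316]
ee_rot: [-0.266, -3.121, 0.032]
force: [-0.8, -3.0, -0.6]
width: 0.295
```

Call:
arm_command:
  deltas:
    - {"xyz": [0,0.15,0],"turn": -0.7,"jaw": 180}
    - {"xyz": [0.01,0.25,0],"turn": -1.4,"jaw": 180}

```text
clock: 13.85
position: [0.5807, 0.1169, 0.1318]
ee_rot: [-0.225, -3.125, 0.03]
force: [-0.3, 0.4, 0.4]
width: 0.295
```

Run:
```python
from h import *
from cell import observe,get_image
o=observe();st(o);h=hang(o["position"]);a=h-np.pi/2+PSI;print("Ftan",o["force"][:2]@[-np.sin(a),np.cos(a)],h)
d=get_image("wrist");cv2.imwrite("pics/w14.png",d["frame"][:,:,::-1])
```

```text
t 13.85 p [0.5807 0.1169 0.1318] F [-0.3  0.4  0.4] w 0.295 j [ 0.25  0.63 -0.82  1.71  0.53  1.06  0.67]
Ftan 0.33434817539048534 1.6052549938964413
```

View pics/w14.png

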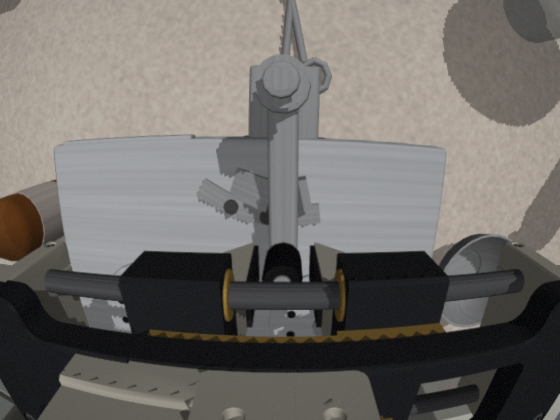

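The force has vanished and the knob has moved ahead in the jaws (now at (283,262)), so the lever has passed the hump. I'll check the knob's height from the scene camera.

Run:
```python
from h import *
from cell import observe,get_image
d=get_image("scene");np.savez("scene14.npz",**d);crop(d,280,350,160,215,10,"pics/s14.png")
for nm,p in(("knob top lift0 h1.6",.152),("lift7",.159)):
    for h in(1.55,1.6,1.65,1.7):
        a=h-np.pi/2+PSI;u,v=proj(d,[PV[0]+.092*np.cos(a),PV[1]+.092*np.sin(a),p]);print(nm,h,round((u-280)*10),round((v-160)*10))
```

```text
knob top lift0 h1.6 1.55 465 271
knob top lift0 h1.6 1.6 479 266
knob top lift0 h1.6 1.65 493 261
knob top lift0 h1.6 1.7 506 254
lift7 1.55 467 255
lift7 1.6 481 250
lift7 1.65 495 244
lift7 1.7 509 238
```

View pics/s14.png

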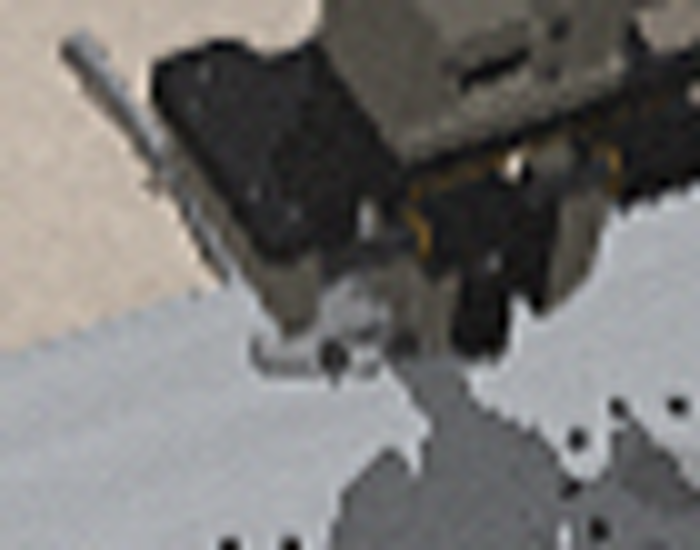

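The knob's bottom edge at about (480,355) fits a lift near 0–2 mm, where the hump would give about 338. So it has dropped in. I'll open, rise clear and check.

Call:
arm_command:
  deltas:
    - {"xyz": [0,0.1,0],"turn": 0,"jaw": 110}
    - {"xyz": [0,0.1,0],"turn": 0,"jaw": 110}
    - {"xyz": [0,0.1,0],"turn": 0,"jaw": 110}

```text
clock: 14.2
position: [0.5809, 0.1186, 0.132]
ee_rot: [-0.225, -3.125, 0.028]
force: [-0.3, -0.6, 0.5]
width: 0.464
```

Call:
arm_command:
  deltas:
    - {"xyz": [0,0,-1.5],"turn": 0,"jaw": 110}
    - {"xyz": [0,0,-4],"turn": 0,"jaw": 110}
    - {"xyz": [0,0,-7],"turn": 0,"jaw": 110}
    - {"xyz": [-1,0,-10],"turn": 0,"jaw": 110}
    - {"xyz": [-3,0,-12],"turn": 0,"jaw": 110}

```text
clock: 14.62
position: [0.6109, 0.1179, 0.2555]
ee_rot: [-0.221, -3.128, 0.027]
force: [1.3, 1.5, 0.8]
width: 0.565
```

Run:
```python
from h import *
from cell import observe,get_image
o=observe();st(o)
d=get_image("wrist");np.savez("wrist15.npz",**d);cv2.imwrite("pics/w15.png",d["frame"][:,:,::-1])
d=get_image("scene");np.savez("scene15.npz",**d);crop(d,280,350,160,215,10,"pics/s15.png")
```

```text
t 14.62 p [0.6109 0.1179 0.2555] F [1.3 1.5 0.8] w 0.565 j [ 0.26  0.56 -0.87  1.48  0.44  1.32  0.78]
```

View pics/w15.png

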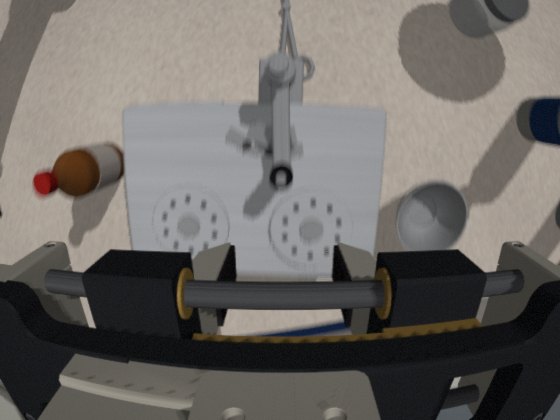

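View pics/s15.png

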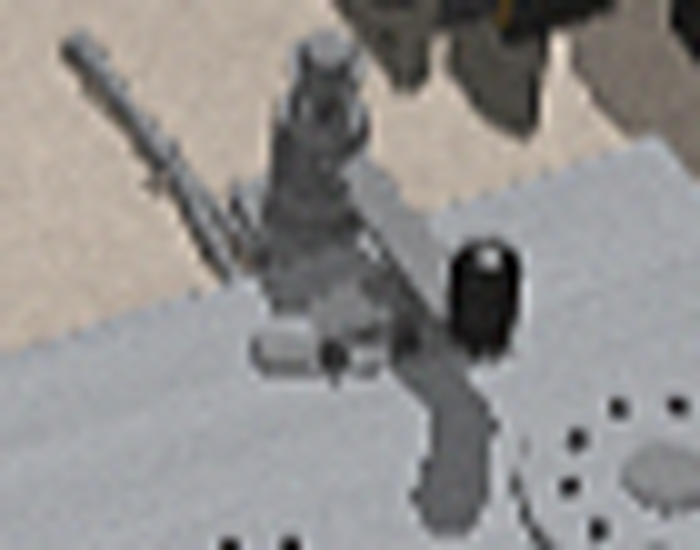

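Run:
```python
from h import *
from scipy.optimize import least_squares
from cell import get_image
def solve(d,box):
    u0,u1,v0,v1=box;g=d["frame"].max(2).astype(np.uint8)[v0:v1,u0:u1]
    out=[]
    for T in(55,65,75):
        n,l,s,c=cv2.connectedComponentsWithStats((g<T).astype(np.uint8));k=1+np.argmax(s[1:,4])
        # weighted by darkness
        U,V=c[k]+[u0,v0]
        f=lambda x:np.subtract(proj(d,[PV[0]+.092*np.cos(x[0]-np.pi/2+PSI),PV[1]+.092*np.sin(x[0]-np.pi/2+PSI),.136+x[1]/1000]),(U,V))
        hs=least_squares(f,[.2 if u0<300 and u1<300 else 1.6,0],x_scale=[.1,3]).x;out.append((T,s[k,4],s[k,:4]+[u0,v0,0,0],(round(U,2),round(V,2)),hs.round(3)))
    return out
print(*solve(np.load("scene4.npz"),(280,296,172,194)),sep="\n")
print(*solve(np.load("scene15.npz"),(322,336,180,200)),sep="\n")
```

```text
(55, np.int32(53), array([284, 177,   7,  11]), (np.float64(286.53), np.float64(182.42)), array([ 0.166, -1.551]))
(65, np.int32(57), array([284, 177,   7,  11]), (np.float64(286.61), np.float64(182.18)), array([ 0.17 , -0.136]))
(75, np.int32(62), array([284, 177,   7,  11]), (np.float64(286.73), np.float64(182.32)), array([ 0.176, -0.25 ]))
(55, np.int32(60), array([325, 185,   7,  11]), (np.float64(327.87), np.float64(189.83)), array([1.615, 1.304]))
(65, np.int32(64), array([324, 185,   8,  11]), (np.float64(327.77), np.float64(189.94)), array([1.612, 1.007]))
(75, np.int32(69), array([322, 184,  10,  12]), (np.float64(327.59), np.float64(189.87)), array([1.605, 1.633]))
```

I get h ≈ 1.61 rad and lift ≈ 1–3 mm relative to parked. To refine the lift I'll use averaged wrist depth (knob top against lid and nut).

Run:
```python
from h import *
from cell import get_image
D=[get_image("wrist") for _ in range(8)]
d=D[-1];K=d["camera_matrix"];T=d["cam_to_world"];z=np.mean([x["depth"] for x in D],0)
v,u=np.mgrid[:420,:560];a,b=u-K[0,2],v-K[1,2];r=np.hypot(a,b)+1e-9;th=r/K[0,0]
s=z*np.tan(th)
P=np.stack([s*a/r,-s*b/r,-z],-1)@T[:3,:3].T+T[:3,3]
cv2.imwrite("pics/w16.png",cv2.resize(d["frame"][30:230,180:380,::-1],None,fx=3,fy=3,interpolation=cv2.INTER_CUBIC))
np.set_printoptions(linewidth=250,suppress=True)
print((P[164:192,270:294,2]*1000).round(0).astype(int)[::2,::2]);print("nut");print((P[56:84:2,266:296:2,2]*1000).round(0).astype(int))
print("lid",np.median(P[200:230,230:250,2]),np.median(P[130:170,330:360,2]),np.median(P[115:125,140:200,2]))
```

```text
[[106 111 117 140 145 147 149 148 146 144 172 123]
 [106 117 140 150 151 151 151 151 150 150 146 137]
 [106 118 149 151 151 152 151 152 152 151 150 147]
 [113 149 151 152 152 152 152 152 152 152 151 150]
 [112 151 151 151 152 153 153 153 153 151 151 150]
 [112 151 151 152 153 154 154 154 153 152 151 151]
 [106 150 152 152 153 153 154 153 153 152 151 145]
 [100 145 151 183 153 153 153 153 153 152 145 145]
 [100 138 145 145 185 153 153 147 147 145 144 138]
 [ 99 130 138 145 145 146 146 146 145 144 139 132]
 [100 100 131 138 138 139 145 139 139 138 131  99]
 [100 100  99 130 131 138 138 138 132 132 100 100]
 [100 100 100 100 100 100 119 118 100 100 100 100]
 [100 100 100 100 100 100  99 100 100 100 101 101]]
nut
[[107 146 148 154 153 154 154 154 154 154 153 154 146 146  43]
 [107 147 149 153 153 153 154 154 154 154 154 153 149 146 141]
 [146 147 152 154 154 154 186 153 154 154 154 152 151 147 142]
 [147 147 151 154 154 154 154 154 153 154 153 152 150 146 144]
 [144 147 146 152 153 153 154 154 185 153 152 152 148 144 142]
 [129 147 147 152 152 152 153 153 153 152 152 151 146 144 142]
 [126 144 147 146 151 151 152 152 152 152 150 144 144 142 139]
 [125 141 144 144 146 149 151 151 151 150 144 144 141 141 127]
 [116 126 139 141 144 144 144 144 144 144 142 142 139 127 122]
 [ 87 122 126 139 141 142 141 142 141 141 142 139 128 123 120]
 [ 84 116 123 126 131 126 136 139 138 133 126 125 122 118 115]
 [ 84  92 113 124 125 126 125 126 126 126 125 125 120 113 101]
 [ 83  83  93 116 123 125 125 125 125 124 124 124 114 104  91]
 [ 84  84  84 100 119 120 120 121 121 120 120 119 151  91  87]]
lid 0.09975084328635822 0.09949397660866574 0.09976413911670151
```

View pics/w16.png

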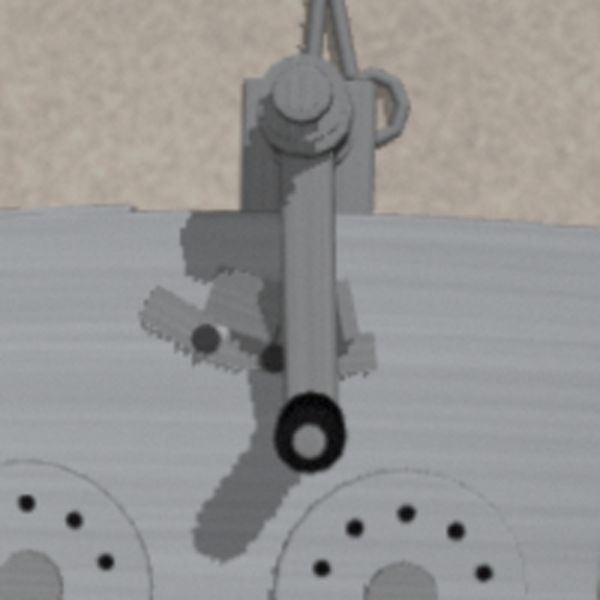

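Run:
```python
from h import *
d=np.load("wrist5.npz");K=d["camera_matrix"];T=d["cam_to_world"];z=d["depth"]
v,u=np.mgrid[:420,:560];a,b=u-K[0,2],v-K[1,2];r=np.hypot(a,b)+1e-9;th=r/K[0,0]
s=z*np.tan(th);P=np.stack([s*a/r,-s*b/r,-z],-1)@T[:3,:3].T+T[:3,3]
np.set_printoptions(linewidth=250,suppress=True)
print((P[196:222:2,272:302:2,2]*1000).round(0).astype(int));print((P[76:106:2,270:304:2,2]*1000).round(0).astype(int))
print("lid",np.median(P[180:230,320:370,2]),np.median(P[60:90,400:410,2]))
```

```text
[[ -1  -2  -1 132 138 142 143 145 144 142 140 134 126  98  99]
 [ -2  -3 133 137 146 149 149 149 149 147 148 143 134  99 101]
 [ -1   0 140 146 149 149 150 150 150 149 149 148 143  99 101]
 [  0  -2 146 148 150 150 150 151 150 150 150 150 148 100 100]
 [ -1  -2 149 152 150 151 151 151 151 152 151 150 150 141 100]
 [ -1  -1 150 151 151 150 152 153 152 151 151 150 151 148 101]
 [ -3  -1 151 151 150 152 153 152 153 153 152 151 150 148 100]
 [  0  -2 150 150 151 153 153 152 154 153 154 151 151 148 100]
 [ -1  -2 151 150 150 153 153 153 152 153 151 151 150 148 102]
 [  1  -1 150 150 151 150 154 154 153 152 151 152 149 100 101]
 [ -1  -1  -1 150 152 151 151 151 150 151 149 150 147 100 101]
 [ -2   0   0   0 150 150 150 150 150 150 150  99  99 101 100]
 [ -1  -1  -1   0  -1  -2 150 149 151   8  99  98 101 101 101]]
[[  0  84  84  85  84  85 148 147 147 146 148 146  85  85  84  84  -2]
 [  0  85  85  86  83 146 148 147 148 147 147 147 147 147  86  84  84]
 [ -1  84  85  83 146 148 148 147 147 152 147 148 148 147 148  87  85]
 [ 83  84  86 147 147 145 153 154 155 156 154 153 155 148 148  85  84]
 [ 85  85 147 146 147 154 153 154 154 155 154 155 155 155 148 147  85]
 [ 84  86 147 147 148 155 155 155 155 155 156 155 155 154 147 146 146]
 [ 84 148 147 149 154 153 154 156 154 156 153 155 154 154 153 146 148]
 [ 85 147 147 147 153 154 155 156 156 155 155 156 153 154 154 147 147]
 [ 85 148 147 148 153 154 155 154 155 155 153 156 155 154 156 147 148]
 [ 85 147 147 147 154 155 155 154 154 154 156 156 154 154 146 147 149]
 [ 85 125 146 147 147 153 154 155 154 155 153 154 154 153 146 147 125]
 [ 86 126 148 146 149 153 154 154 155 155 154 154 153 147 147 146 122]
 [ 84  93 124 147 148 148 147 153 154 152 152 146 147 147 148 146 124]
 [ 83  95 126 125 148 147 147 146 148 147 148 147 146 148 147 125  95]
 [ 85  84  95 123 125 148 148 147 146 146 148 148 146 125 127  96  83]]
lid 0.10063846026904388 0.1005439117362274
```

Both wrist-depth comparisons (knob against nut and knob against lid, parked and now) give a lift of about 2 mm, which is the notch floor. The lid is level and the hand is clear, so I'll hand in.

Run:
```python
from h import *
from cell import observe,sign_off
st(observe());print(sign_off())
```

```text
t 15.12 p [0.611  0.1163 0.251 ] F [-0.3  0.1  0.6] w 0.57 j [ 0.26  0.56 -0.87  1.48  0.44  1.32  0.78]
the job is handed in; nothing more can be done
None
```

The lid is shut and the lever has dropped into the notch behind the hump. I handed the job in at 15.1 s; it reported no verdict.

**What I did:** I pushed the lid down along its arc with closed fingers, using about 2–4 N on the way and 16 N when pressing on the gasket. I then swung the lever between slightly open jaws, raising the hand with it up the ramp. The tangential force peaked at about 8.5 N in the readings. It fell to zero once the lever passed the hump, and I then opened the jaws and rose clear.

**Last checks:**
- **Lid:** it is level to within about 0.3 mm across the places I measured.
- **Lever:** it reads about 1.61 rad. Its lift is about 2 mm from the wrist depth and 1–3 mm from the scene picture.
- **Hand:** it is clear of everything, with force readings at noise level.
- **Bystanders:** they looked undisturbed in the last pictures that showed them, but I did not measure their positions at the end.

**Disagreements:**
- **Turn from ramp to notch:** it came out at about 0.47 rad against the stated 0.52–0.65. I think I noticed the ramp contact late.
- **Lid height:** the depth images put the lid surface about 2 mm lower than the fingertip contact did.
- **Lid-plane fit:** my first fit after closing failed because of a bad mask, so I used median heights instead.

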